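Load cast plaster test bars into the clamped specimen carrier

TASK

Get the cast plaster test bars ready to travel: back off both knurled clamp screws of the wooden specimen carrier, lift its metal cover off, and lay every bar that is on the bench flat in a bay of its own. Then put the cover back flat with its notches round the screws, and turn each screw clockwise until its finger bears firmly on the cover: stop when you feel the resistance rise, because a screw that is forced tears out of the wood. Leave the other things on the bench where they are.

Things in the scene. Friction and masses are not known exactly. Their poses are not given: they have to be found in the camera images.
- carrier: Wooden carrier, fixed, 206 (its x) by 234 mm (its y); origin: centre of its underside. Floor 10 mm thick; end blocks 30 mm thick at both y ends (inner faces at y = +-85 mm), tops at 52 mm. Between them three bays side by side along x, parted by strips 8 mm high, long sides open. A clamp screw stands on a 33 mm bush, 6 mm high, in the middle of each block (x = 0, y = +-102 mm).
- bay_1 (a point): Centre of the floor of the first bay (carrier x = -68 mm, 10 mm above the bench). Each bay is 50 mm wide along carrier x and 170 mm long along carrier y; bars lie along carrier y. Axes as the carrier's.
- bay_2 (a point): Centre of the floor of the middle bay (carrier x = 0).
- bay_3 (a point): Centre of the floor of the third bay (carrier x = +68 mm).
- cover: Aluminium plate, 204 (its x) by 212 mm (its y), 5 mm thick, 0.62 kg; origin: centre of its underside, 52 mm above the bench when on. It clears the bars by 2 mm. Mid in both y edges a U-notch, 40 wide, 24 deep, fits round the bush with 3.5 mm play, either way round. Bow handle: bar along y, 14 wide, 100 long, 12 thick, top 40 mm above the underside, open beneath; grip across x at the middle.
- screw_left (a joint): Turn of the screw at the carrier's +y end, growing clockwise seen from above; stays where left. 0: stop, its dog (clamp finger) points outward; 3.14: dog points inward and touches the cover. Cover lifts free below 0.9. Runs with about 0.1 N m; once the dog bears, the force on the cover grows 55 N per rad, the torque about 0.7 N m per rad. Seated: over 5 N, 3.3 to 3.8; forced: over 50 N, about 4.1.
- screw_right (a joint): The same for the clamp screw at the carrier's -y end.
- screw_left_head (a point): Centre of the top of the left screw's knurled head, on its vertical axis. Head 30 mm diameter, 22 mm high; 2 mm below it the dog, a flat finger 14 mm wide, 7 mm thick, reaching 36 mm from the axis, turns with it. Both sink 2 mm per rad of tightening; when the dog meets the cover the head's top is 88 mm above the bench.
- screw_right_head (a point): The same point of the right screw's head.
- set_down (a point): Middle of a free patch of bench to the left of the carrier, 220 by 220 mm along the bench, at bench height: room to lay the cover down meanwhile (any other free place will do).
- bar_1: Cast plaster test bar, white, square section, 40 x 160 x 40 mm, 0.28 kg; origin: its centre; its y axis runs along the length. It starts flat on the bench. Two or three bars are there; any bar may go into any bay, on any of its long faces.
- bar_2: Cast plaster test bar, white, square section, 40 x 160 x 40 mm, 0.28 kg; origin: its centre; its y axis runs along the length. It starts flat on the bench. Two or three bars are there; any bar may go into any bay, on any of its long faces.
- bar_3: Cast plaster test bar, white, square section, 40 x 160 x 40 mm, 0.28 kg; origin: its centre; its y axis runs along the length. It starts flat on the bench. Two or three bars are there; any bar may go into any bay, on any of its long faces.
- mallet: Wooden mallet lying on the bench, a bystander, 85 x 235 x 82 mm; leave it alone.
- screw_box: Small green box of screws, 62 x 82 x 36 mm, a bystander; leave it alone.
- dusting_brush: Flat brush with red handle, 38 x 198 x 14 mm, a bystander; leave it alone.

How it is judged:
By the outcome, as a careful person would: the job done as asked, in the order asked, and still so for the second after the job is handed in, with the robot touching nothing.
Of bar_1, bar_2, bar_3 only 2 to 3 are there at a start; the rules pass over those that are not, and their reading is None.
At some moment in a run one of bar_1, bar_2, bar_3 may be knocked a few centimetres aside while the robot is not near it.
Once in a run the grip may slacken for a moment while it holds something.
It also fails if it takes over 210 s, if anything falls off the work surface, if the arm or the gripper's body presses on something with over 40 N, if the wrist force passes 120 N, or if a joint passes its speed limit or range.

ROBOT

A 6-joint arm with a two-finger parallel gripper is mounted at the origin on a cart in front of the work surface, level with it; the furniture and walls round the work are solid. World frame = base frame: x ahead of the robot, y to its left, z up, the work surface at z = 0. Lengths are in mm, angles in rad, forces in N, time in s.
With the tool pointing down it reaches from about 300 to 875 mm from the base axis. Payload 6.4 kg.
Tool frame: the origin (TCP) lies at the very end of the fingers, on their centre line; the grasp point (between the pads) lies 19 mm behind it; z points along the fingers, y is the line along which they close (so a half turn about z gives the same grasp; the last joint's range is limited). The gripper opens to 85 mm and grips with 20 to 120 N. Pads are 22 mm wide; open, the fingers measure 114 mm over their backs; the gripper's body (76 mm by 85 mm) begins 54 mm behind the grasp point. The pads swing forward as they close: fully open they stand 13 mm farther back than shut.
Start: joints at [-1.311, 0.181, 1.607, -0, 1.354, -0.206], TCP at [258.272, -513.748, 195.788] pointing down, gripper open.
Joint ranges: [-2.99, 2.99], [-0.89, 2.07], [0.3, 2.58], [-1.14, 4.28], [0, 2.63], [-3.12, 3.12]. Speed limits (rad/s): [2.57, 2.57, 3.01, 3.14, 3.14, 3.14].

INTERFACE

Orientations are given as a unit quaternion [w, x, y, z].
In Python, from plant import arm, cams gives the robot as it stands. The module is installed in compiled form; this text tells all that it offers.
- The arm moves only by the shell command python3 -m handwheel 'ROWS' [FORCE]. ROWS is a JSON object of lists of equal length, an entry for each row: "jaw": the opening in per cent of the stroke, from 0 (shut) to 100 (fully open); "delta_pos": the shift along the tool's x, y, z in m, a list of three; "twist": the turn about the tool's z in degrees. In form: {"jaw": [jaw, ...], "delta_pos": [[x, y, z], ...], "twist": [twist, ...]}. A call has exactly 10 rows; each row shifts and turns the commanded pose from where the row before left it, along the tool's axes as they then stand; what a row does not reach is not made up. A row lasts 1/10 s, in which the tool goes at most 50 mm and 8.59 degrees, less where a joint would pass 70% of its speed; a pose out of reach is approached as far as the arm can. A call with a gripper value outside its range is refused whole. The fingers move at their own pace and stop on an object; FORCE is the grip in N (left out, the last holds). Time passes only in rows, so rows that do not move let the fingers close, or fill a call up. It gives the time, the measured TCP pose, the force, the opening and the grip force at its end, in the units of the state.
- arm.get_obs(): the state, without advancing time (a new reading comes with each control period).
- cams.grab_frame(name): name is "scene" or "top" or "wrist"; returns (picture, depth): 400x640x3 uint8, red, green, blue; 400x640 float32, mm along the optical axis (not along the pixel's ray), 0 where there is no reading.
- cams.calibration(name): a dict with "mtx" (3x3 intrinsics, pixels), "k1" (the pictures are not rectified: a ray, as slopes to the right and down, at radius r is drawn at 1 + k1 r^2 times it, then the intrinsics apply), "view" (4x4, takes a point from world to camera coordinates). Camera axes: x right, y down, z forward; pixel columns grow to the right and rows downward; lengths in mm; the calibration is good to about 2 mm. A picture is of the moment at which its call begins: read the wrist's pose just before it. calibration takes no time and is no camera call; for the wrist camera it gives the pose at the moment of the call.
- arm.sign_off(): hands the job in; it is judged then, once.
The state is a dict: "clock": time; "joint_positions": joint angles; "dq": joint speeds; "tau": joint torques, N m; "position": TCP position; "orientation": TCP orientation; "force": force on the tool from outside, world axes, zero at the start; "moment": the same for the moment, N m; "opening": finger opening in mm; "finger_force": force on a finger pad.
Only numpy, scipy, OpenCV 4.12 (cv2) and the standard library are available. Lean on these libraries where they do the work, as an engineer would, in place of code of your own. Each camera call takes 0.05 s, during which the arm holds its last target. There are 200 camera calls.

## Working session

There is one attempt and no reset: what is moved stays moved. The work goes in short steps, Python scripts to look and compute and a shell command to move; the robot and the scene stay as the last step left them, time stands still between calls to the robot, and variables do not carry over. Pictures are saved under pics/ and viewed, at most 14 in all, crops included, and the job is handed in when it is done.

```bash
mkdir -p pics; cat > h.py <<'E'
import numpy as np, cv2
from plant import arm, cams
def grab(n, f=None):
    c=cams.calibration(n); im,d=cams.grab_frame(n)
    if f: cv2.imwrite('pics/'+f,im[:,:,::-1])
    return c,im,d
def cloud(c,d):
    h,w=d.shape; u,v=np.meshgrid(np.arange(w,dtype=float),np.arange(h,dtype=float))
    K=np.array(c['mtx']); k=float(c['k1'])
    x=(u-K[0,2])/K[0,0]; y=(v-K[1,2])/K[1,1]
    xs,ys=x.copy(),y.copy()
    for _ in range(8):
        s=1+k*(xs**2+ys**2); xs=x/s; ys=y/s
    P=np.stack([xs*d,ys*d,d,np.ones_like(d)],-1)
    W=P@np.linalg.inv(np.array(c['view'])).T
    W=W[...,:3]; W[d<=0]=np.nan
    return W
def obs():
    o=arm.get_obs(); print({k:np.round(o[k],3) for k in o if k not in('dq','tau')}); return o
E
python3 - <<'E'
from h import *
obs()
for n in('top','scene'):
    c,im,d=grab(n,n+'1.png'); W=cloud(c,d); np.savez(n+'1.npz',im=im,W=W)
    print(n,np.round(np.linalg.inv(c['view']),2).tolist(),c['k1'])
E
```

```text
{'clock': np.float64(0.0), 'joint_positions': array([-1.311,  0.182,  1.608,  0.   ,  1.354, -0.206]), 'position': array([ 258.103, -513.122,  194.883]), 'orientation': array([-0.001,  0.973,  0.231, -0.   ]), 'force': array([-0.075, -0.121,  0.023]), 'moment': array([-0.016,  0.01 ,  0.   ]), 'finger_force': np.float64(0.0), 'opening': np.float64(85.299)}
top [[0.02, -1.0, 0.06, 495.88], [-1.0, -0.02, -0.0, 66.92], [0.0, -0.06, -1.0, 1474.86], [0.0, 0.0, 0.0, 1.0]] -0.020917105835498277
scene [[-0.68, -0.47, 0.56, -443.02], [-0.73, 0.47, -0.5, 972.08], [-0.02, -0.75, -0.66, 1335.27], [0.0, 0.0, 0.0, 1.0]] -0.1008841337358827
```

View pics/top1.png

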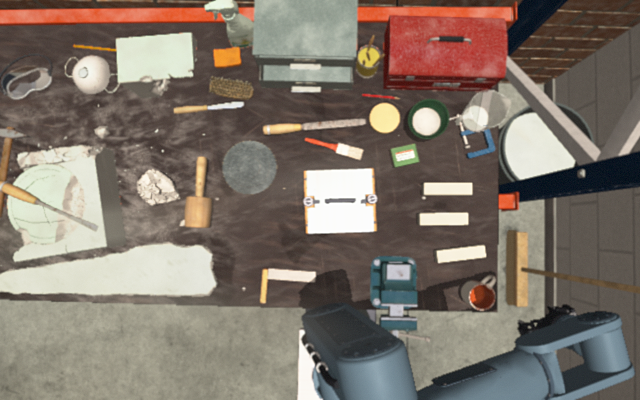

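View pics/scene1.png

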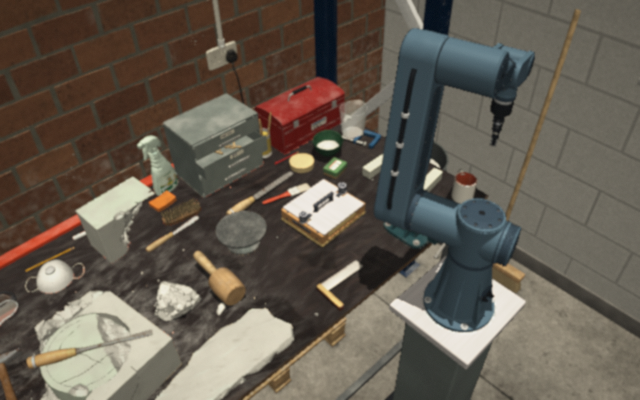

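The top view shows the carrier at about (340,200), with screws at (308,201) and (373,199). Bars are at (448,188), (444,219) and (461,254), the box at (404,155), the brush at (335,148) and the mallet at (199,195). The patch to the left of the carrier looks free around (265,220).

```bash
cat >> h.py <<'E'
def rects(W,zlo,zhi,box,minn=60):
    x,y,z=W[...,0],W[...,1],W[...,2]
    m=((z>zlo)&(z<zhi)&(x>box[0])&(x<box[1])&(y>box[2])&(y<box[3])).astype(np.uint8)
    n,l=cv2.connectedComponents(m); out=[]
    for i in range(1,n):
        p=W[l==i]
        if len(p)<minn: continue
        r=cv2.minAreaRect(p[:,:2].astype(np.float32))
        out.append((np.round(r[0],1),np.round(r[1],1),round(r[2],2),round(float(np.median(p[:,2])),1),len(p)))
    return out
E
python3 - <<'E'
from h import *
a=np.load('top1.npz'); W=a['W']; im=a['im']
print('bars');[print(r) for r in rects(W,25,50,(150,800,-500,-90))]
print('cover');[print(r) for r in rects(W,50,63,(300,800,-100,200))]
print('heads');[print(r) for r in rects(W,78,110,(300,800,-100,250),5)]
print('stuff>12');[print(r) for r in rects(W,8,400,(150,800,-520,450),40)]
for u,v in [(308,201),(373,199),(249,167),(265,220),(340,200)]: print(u,v,np.round(W[v,u],1))
big=cv2.resize(im[150:250,280:400],None,fx=6,fy=6,interpolation=cv2.INTER_CUBIC); cv2.imwrite('pics/crop.png',big[:,:,::-1])
E
```

```text
bars
(array([ 737.9, -177. ]), array([63.3, 83.8]), 13.72, 36.1, 477)
(array([ 628.6, -320.5]), array([ 37.8, 159.3]), 1.18, 40.9, 586)
(array([ 527.6, -307.3]), array([ 39.7, 160.9]), 1.29, 40.9, 595)
(array([ 415.1, -366.5]), array([ 40.8, 161.6]), 8.04, 40.9, 629)
(array([ 274. , -440.2]), array([34.5, 74.3]), 64.91, 38.1, 76)
cover
(array([579.3,  36.1]), array([206.2, 229.8]), 3.59, 57.5, 3801)
heads
(array([586.8, -65.3]), array([28.1, 29.4]), 62.61, 89.2, 75)
(array([573.4, 137.8]), array([25.7, 29.1]), 2.49, 89.3, 71)
(array([578.9,  35.8]), array([13.3, 98.9]), 1.71, 92.2, 143)
(array([305.5, -95.8]), array([ 1.7, 10.9]), 45.38, 103.0, 7)
stuff>12
(array([ 794.6, -242.3]), array([10.4, 71.9]), 0.45, 64.0, 40)
(array([763.9,  60.7]), array([196.7,  41.3]), 77.56, 14.0, 408)
(array([678. , 330.5]), array([172.8, 176.9]), 63.83, 76.1, 2272)
(array([ 768.8, -436.2]), array([43.1, 97.2]), 19.29, 19.5, 202)
(array([ 737.9, -177. ]), array([63.3, 83.8]), 13.72, 36.0, 496)
(array([581. ,  34.8]), array([211.6, 244.3]), 2.19, 58.0, 4442)
(array([ 630.5, -320.1]), array([ 44.5, 159.9]), 0.8, 40.7, 627)
(array([ 530.7, -307.1]), array([ 42.7, 161.4]), 2.57, 40.8, 607)
(array([ 415.8, -371.1]), array([ 40.8, 173.5]), 8.04, 40.8, 663)
(array([ 275.6, -153.4]), array([257.1, 160.7]), 6.06, 115.3, 3138)
(array([295.2, 201.6]), array([114.3, 178.2]), 1.12, 13.2, 575)
(array([305.4, 442.9]), array([14. , 56.5]), 89.87, 18.2, 57)
(array([ 296.9, -430. ]), array([ 84.6, 118.8]), 46.53, 48.3, 783)
(array([269.6,  78.1]), array([ 53.1, 149.2]), 37.95, 352.8, 545)
(array([ 259. , -481.6]), array([ 31.9, 104.7]), 48.34, 334.9, 451)
308 201 [573.5 136.   89.4]
373 199 [584.7 -70.5  90. ]
249 167 [679.6 330.   75.6]
265 220 [510.8 283.8   0.8]
340 200 [579.2  34.3  87.5]
```

View pics/crop.png

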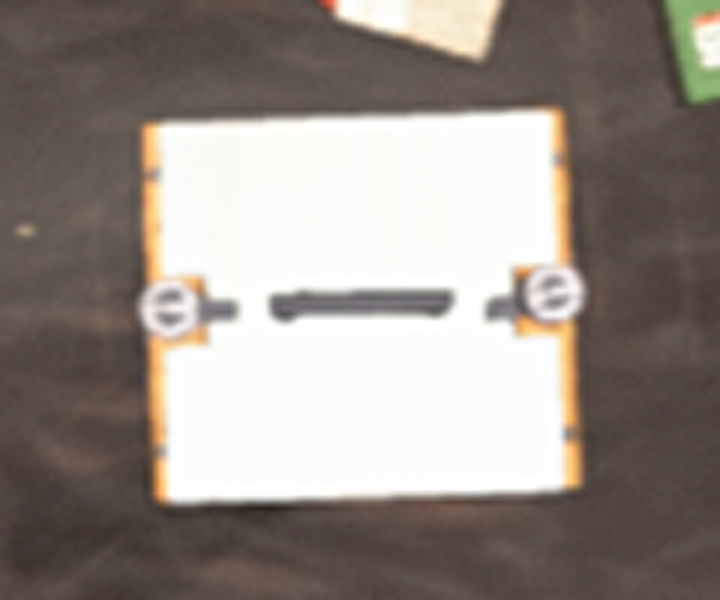

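The crop shows both dogs pointing inward over the cover. The left head is at (170,308), the right at (553,293), and the handle lies between them. The measured head spacing of 203 mm, bar sizes of about 40x160x41 mm and cover of about 206 mm all match the given sizes.

```bash
cat >> h.py <<'E'
def psi():
    w,x,y,z=arm.get_obs()['orientation']; return 2*np.arctan2(y,x)
def go(x,y,z,p=None,deg=None):
    """twist first, then tool-frame shift (mm); p = heading of tool x (rad)"""
    o=arm.get_obs(); P=o['position']; p0=psi(); p=p0 if p is None else p
    tw=-np.degrees((p-p0+np.pi)%(2*np.pi)-np.pi); D=np.array([x,y,z])-P
    c,s=np.cos(p),np.sin(p)
    print('psi %.3f tw %.1f  tool shift'%(p0,tw),np.round([c*D[0]+s*D[1],s*D[0]-c*D[1],-D[2]],1),'j6 now %.2f end %.2f'%(o['joint_positions'][5],np.arctan2(y,x)+np.pi/2-p),'t %.1f'%o['clock'])
E
python3 -c "
from h import *
go(585.9,-65.8,150,-0.19)"
```

```text
psi 0.466 tw 37.6  tool shift [ 237.4 -501.3   45. ] j6 now -0.21 end 1.65 t 0.1
```

```bash
python3 -m handwheel '{"jaw":[55,55,55,55,55,55,55,55,55,55],"delta_pos":[[0,0,0],[0,0,0],[0,0,0],[0,0,0],[0,0,0],[0.017,-0.036,0.002],[0.017,-0.036,0.002],[0.017,-0.036,0.002],[0.017,-0.036,0.002],[0.017,-0.036,0.002]],"twist":[7.5,7.5,7.5,7.5,7.5,0,0,0,0,0]}' 30; python3 -m handwheel '{"jaw":[55,55,55,55,55,55,55,55,55,55],"delta_pos":[[0.017,-0.036,0.002],[0.017,-0.036,0.002],[0.017,-0.036,0.002],[0.017,-0.036,0.002],[0.017,-0.036,0.002],[0.017,-0.036,0.002],[0.017,-0.036,0.002],[0.017,-0.036,0.002],[0.017,-0.032,0.002],[0,0,0]],"twist":[0,0,0,0,0,0,0,0,0,0]}'
python3 -c "
from h import *
go(585.9,-65.8,120,-0.19);c,im,d=grab('wrist','w1.png');W=cloud(c,d)
[print(r) for r in rects(W,75,110,(300,800,-300,250),50)]
[print(r) for r in rects(W,50,64,(300,800,-300,250),50)]"
```

```text
clock: 1.1
position: [376.0, -351.3, 185.3]
orientation: [-0.0, 0.996, -0.094, -0.0]
force: [0.3, 0.4, -0.3]
opening: 47.0
finger_force: 0.0
clock: 2.1
position: [587.2, -63.5, 166.9]
orientation: [-0.001, 0.996, -0.092, -0.0]
force: [-1.0, -0.4, 0.5]
opening: 47.2
finger_force: 0.0
psi -0.185 tw 0.3  tool shift [-0.8  2.5 46.9] j6 now 1.45 end 1.65 t 2.1
(array([586.8, -66.5]), array([30., 31.]), 19.86, 88.2, 890)
(array([578.7,  34.8]), array([14.6, 99.9]), 3.09, 91.1, 1568)
(array([573.8, 135.9]), array([30.1, 31.2]), 66.23, 87.5, 891)
(array([ 384.3, -145.9]), array([27.4,  6. ]), 89.9, 101.3, 423)
(array([579. ,  33.7]), array([207.2, 233.1]), 3.54, 56.6, 32860)
```

View pics/w1.png

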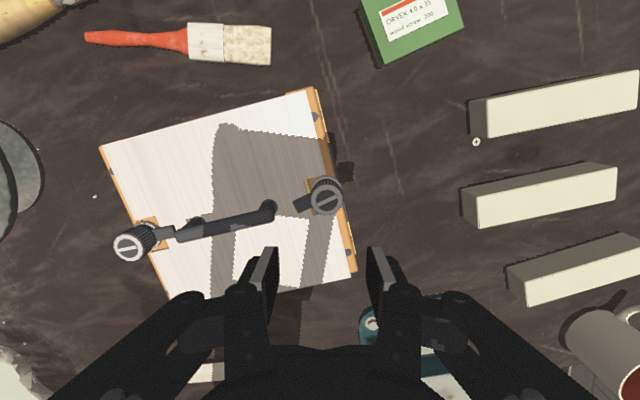

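The wrist view shows the right head at (325,195) and the left at (130,245). The carrier, box, brush and bars are clear of the fingers. The two cameras agree to within about 2 mm.

```bash
python3 -m handwheel '{"jaw":[55,55,55,55,55,55,55,55,55,55],"delta_pos":[[0,0.0027,0.02],[0,0,0.02],[0,0,0.015],[0,0,0.015],[0,0,0.012],[0,0,0.008],[0,0,0.008],[0,0,0],[0,0,0],[0,0,0]],"twist":[0,0,0,0,0,0,0,0,0,0]}'; python3 -m handwheel '{"jaw":[50,44,38,30,25,20,20,20,20,20],"delta_pos":[[0,0,0],[0,0,0],[0,0,0],[0,0,0],[0,0,0],[0,0,0],[0,0,0],[0,0,0],[0,0,0],[0,0,0]],"twist":[0,0,0,0,0,0,0,0,0,0]}' 40
python3 -c "
from h import *
obs()"
```

```text
clock: 3.15
position: [586.0, -70.1, 70.5]
orientation: [0.0, 0.996, -0.094, 0.001]
force: [-1.1, -0.0, 0.1]
opening: 46.8
finger_force: 0.0
clock: 4.15
position: [585.3, -69.9, 69.8]
orientation: [-0.0, 0.996, -0.094, -0.0]
force: [-0.0, -0.5, 0.1]
opening: 17.1
finger_force: 0.0
{'clock': np.float64(4.15), 'joint_positions': array([-0.32 ,  0.353,  1.668,  0.   ,  1.122,  1.439]), 'position': array([585.329, -69.929,  69.78 ]), 'orientation': array([-0.   ,  0.996, -0.094, -0.   ]), 'force': array([-0.018, -0.547,  0.127]), 'moment': array([0.013, 0.02 , 0.011]), 'finger_force': np.float64(0.0), 'opening': np.float64(17.075)}
```

```bash
python3 -c "
from h import *
c,im,d=grab('wrist','w2.png');W=cloud(c,d)
[print(r) for r in rects(W,75,110,(300,800,-300,250),50)]
go(586.5,-66.2,68,-.19)"
```

```text
(array([586.4, -66. ]), array([30.5, 31.9]), 57.85, 88.2, 1917)
(array([579.4,  35. ]), array([ 14.2, 100.1]), 3.0, 90.9, 3484)
(array([574.1, 136.3]), array([31.2, 31.4]), 59.55, 87.2, 1943)
psi -0.189 tw 0.1  tool shift [ 0.4 -3.9  1.8] j6 now 1.44 end 1.65 t 4.2
```

View pics/w2.png

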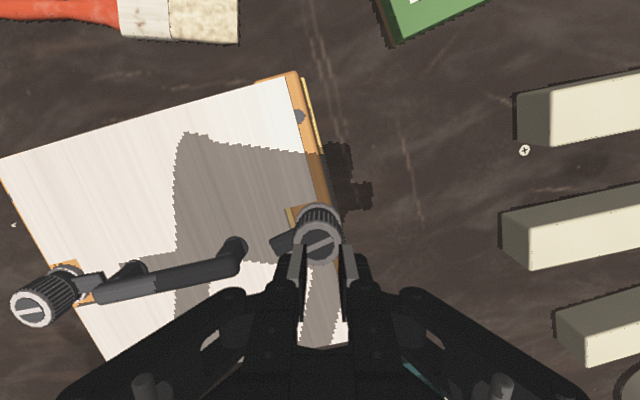

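The head is seen at (318,240), just beyond the fingertips at (295,250) and (345,250), so the fingers closed above it or short of it. I'll measure the fingertip points next.

```bash
python3 -c "
from h import *
c,im,d=grab('wrist');W=cloud(c,d);o=arm.get_obs();print(o['position'],np.linalg.inv(c['view'])[:3,2:].round(2).tolist())
for v in (235,245,255,265,280,300): print(v,[np.round(W[v,u]).tolist() for u in (285,292,298,318,340,347,355)])
"
```

```text
[585.32136989 -69.90018788  69.78295113] [[-0.29, 659.35], [0.06, -83.83], [-0.95, 247.35]]
235 [[585.0, -43.0, 62.0], [585.0, -48.0, 63.0], [594.0, -57.0, 88.0], [nan, nan, nan], [588.0, -81.0, 85.0], [550.0, -86.0, -0.0], [548.0, -93.0, -1.0]]
245 [[579.0, -42.0, 64.0], [588.0, -51.0, 85.0], [598.0, -59.0, 109.0], [586.0, -67.0, 89.0], [594.0, -81.0, 110.0], [593.0, -84.0, 110.0], [538.0, -92.0, -0.0]]
255 [[595.0, -52.0, 113.0], [598.0, -57.0, 122.0], [597.0, -60.0, 121.0], [580.0, -66.0, 90.0], [593.0, -80.0, 120.0], [593.0, -83.0, 121.0], [588.0, -87.0, 112.0]]
265 [[595.0, -53.0, 124.0], [598.0, -58.0, 132.0], [597.0, -61.0, 131.0], [573.0, -65.0, 90.0], [589.0, -79.0, 122.0], [593.0, -83.0, 131.0], [592.0, -86.0, 130.0]]
280 [[600.0, -57.0, 146.0], [597.0, -59.0, 142.0], [597.0, -61.0, 142.0], [543.0, -58.0, 56.0], [582.0, -78.0, 124.0], [593.0, -82.0, 142.0], [594.0, -85.0, 144.0]]
300 [[599.0, -59.0, 159.0], [600.0, -61.0, 160.0], [589.0, -60.0, 145.0], [526.0, -55.0, 57.0], [572.0, -76.0, 125.0], [585.0, -80.0, 145.0], [595.0, -83.0, 160.0]]
```

The fingertips sit at z≈107, about 37 mm higher than the reported TCP. The head top at 88 mm agrees with its stated height in both cameras, so I'll go down in stages with an eye on the force.

```bash
python3 -m handwheel '{"jaw":[50,50,50,50,50,50,50,50,50,50],"delta_pos":[[0,0,0],[0,0,0],[0,0,0],[0,0,0],[0,-0.004,0],[0,0,0.003],[0,0,0.003],[0,0,0.003],[0,0,0.003],[0,0,0]],"twist":[0,0,0,0,0,0,0,0,0,0]}'
python3 -c "
from h import *
c,im,d=grab('wrist','w3.png');W=cloud(c,d);o=arm.get_obs();print(o['position'],o['force'])
x,y,z=W[...,0],W[...,1],W[...,2];P=o['position']
m=(abs(x-P[0])<14)&(abs(y-P[1])<45)&(z>92);print('lowest finger z',np.nanpercentile(z[m],[0,1,5]))"
```

```text
clock: 5.25
position: [585.6, -65.9, 57.0]
orientation: [-0.0, 0.996, -0.094, -0.001]
force: [1.1, 0.2, -0.2]
opening: 42.6
finger_force: 0.0
[585.78332224 -65.93428161  57.36813354] [-0.45690542 -0.65360294 -0.33076155]
lowest finger z [ 93.49828784 100.09620295 110.85465238]
```

View pics/w3.png

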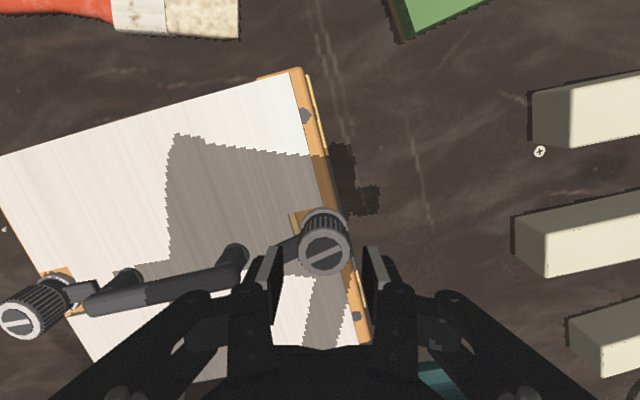

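The fingers straddle the head at (325,245), with their tips clearly still above it and no contact force at a reported 57 mm. I'll continue down.

```bash
python3 -m handwheel '{"jaw":[50,50,50,50,50,50,50,50,50,50],"delta_pos":[[0,0,0.003],[0,0,0.003],[0,0,0.003],[0,0,0.003],[0,0,0.002],[0,0,0.002],[0,0,0.002],[0,0,0.002],[0,0,0],[0,0,0]],"twist":[0,0,0,0,0,0,0,0,0,0]}'
python3 -c "
from h import *
c,im,d=grab('wrist');W=cloud(c,d);o=arm.get_obs();print(o['position'],o['force'])
P=o['position']
for u in (258,264,268,272,376,380,386):
  q=W[200:300,u]; i=np.where((abs(q[:,0]-P[0])<16)&(q[:,2]>60)&((abs(q[:,1]-P[1])>20)))[0]
  print(u,[(200+k,q[k].round().tolist()) for k in i[:3]])
"
```

```text
clock: 6.3
position: [586.1, -66.0, 37.8]
orientation: [-0.0, 0.996, -0.094, -0.0]
force: [-0.6, -0.6, -0.3]
opening: 42.9
finger_force: 0.0
[586.18204843 -66.0252294   37.8933668 ] [-0.43347421  0.06662692  0.22044162]
258 [(np.int64(256), [599.0, -35.0, 83.0]), (np.int64(257), [599.0, -35.0, 84.0]), (np.int64(258), [598.0, -35.0, 85.0])]
264 [(np.int64(255), [598.0, -37.0, 82.0]), (np.int64(256), [598.0, -38.0, 83.0]), (np.int64(257), [601.0, -40.0, 91.0])]
268 [(np.int64(248), [601.0, -40.0, 82.0]), (np.int64(249), [602.0, -41.0, 84.0]), (np.int64(250), [601.0, -41.0, 84.0])]
272 [(np.int64(246), [601.0, -42.0, 79.0]), (np.int64(247), [601.0, -42.0, 80.0]), (np.int64(248), [601.0, -42.0, 82.0])]
376 [(np.int64(246), [590.0, -95.0, 78.0]), (np.int64(247), [591.0, -95.0, 81.0]), (np.int64(248), [591.0, -94.0, 82.0])]
380 [(np.int64(255), [591.0, -95.0, 89.0]), (np.int64(256), [591.0, -95.0, 91.0]), (np.int64(257), [590.0, -95.0, 90.0])]
386 [(np.int64(255), [586.0, -99.0, 82.0]), (np.int64(256), [586.0, -99.0, 82.0]), (np.int64(257), [585.0, -99.0, 82.0])]
```

```bash
python3 -m handwheel '{"jaw":[50,50,50,50,50,40,30,20,20,20],"delta_pos":[[0,0,0.002],[0,0,0.002],[0,0,0.002],[0,0,0.0015],[0,0,0],[0,0,0],[0,0,0],[0,0,0],[0,0,0],[0,0,0]],"twist":[0,0,0,0,0,0,0,0,0,0]}' 50
python3 -m handwheel '{"jaw":[15,15,15,15,15,15,15,15,15,15],"delta_pos":[[0,0,0],[0,0,0],[0,0,0],[0,0,0],[0,0,0],[0,0,0],[0,0,0],[0,0,0],[0,0,0],[0,0,0]],"twist":[0,0,0,-2,-2,-2,-2,-2,-2,-2]}'
python3 -c "
from h import *
obs()"
```

```text
clock: 7.35
position: [586.0, -66.6, 30.6]
orientation: [0.0, 0.996, -0.094, 0.0]
force: [-3.6, -4.4, 4.0]
opening: 28.4
finger_force: 49.2
clock: 8.35
position: [586.1, -66.9, 31.1]
orientation: [0.001, 1.0, 0.028, -0.0]
force: [-5.1, -5.0, 8.8]
opening: 28.2
finger_force: 49.6
{'clock': np.float64(8.35), 'joint_positions': array([-3.140e-01,  4.090e-01,  1.683e+00, -1.000e-03,  1.050e+00,
        1.201e+00]), 'position': array([586.063, -66.868,  31.079]), 'orientation': array([ 0.001,  1.   ,  0.028, -0.   ]), 'force': array([-5.113, -5.007,  8.802]), 'moment': array([-0.763,  0.809, -0.072]), 'finger_force': np.float64(49.581), 'opening': np.float64(28.197)}
```

```bash
python3 -m handwheel '{"jaw":[15,15,15,15,15,15,15,15,15,15],"delta_pos":[[0,0,-0.0006],[0,0,-0.0003],[0,0,-0.0003],[0,0,-0.0003],[0,0,-0.0003],[0,0,-0.0003],[0,0,-0.0003],[0,0,-0.0003],[0,0,-0.0003],[0,0,0]],"twist":[-8,-8,-8,-8,-8,-8,-8,-8,-8,0]}'
python3 -c "
from h import *
obs();print(psi())"
python3 -m handwheel '{"jaw":[15,15,15,15,15,15,15,15,15,15],"delta_pos":[[0,0,-0.0003],[0,0,-0.0003],[0,0,-0.0003],[0,0,-0.0003],[0,0,-0.0003],[0,0,-0.0003],[0,0,-0.0003],[0,0,-0.0003],[0,0,-0.0003],[0,0,0]],"twist":[-8,-8,-8,-8,-8,-8,-8,-8,-8,0]}'
python3 -c "
from h import *
obs();print(psi())"
```

```text
clock: 9.35
position: [586.7, -67.8, 33.7]
orientation: [0.001, 0.791, 0.612, -0.0]
force: [0.5, -8.0, 1.6]
opening: 27.8
finger_force: 49.2
{'clock': np.float64(9.35), 'joint_positions': array([-0.315,  0.405,  1.681, -0.002,  1.053, -0.059]), 'position': array([586.74 , -67.764,  33.698]), 'orientation': array([ 0.001,  0.791,  0.612, -0.   ]), 'force': array([ 0.54 , -7.985,  1.648]), 'moment': array([-1.266,  0.229,  0.034]), 'finger_force': np.float64(49.156), 'opening': np.float64(27.821)}
1.3160724835600948
clock: 10.35
position: [587.9, -67.4, 36.3]
orientation: [0.002, 0.281, 0.96, -0.001]
force: [3.8, -5.4, -2.2]
opening: 28.4
finger_force: 49.4
{'clock': np.float64(10.35), 'joint_positions': array([-3.140e-01,  4.020e-01,  1.680e+00, -1.000e-03,  1.056e+00,
       -1.315e+00]), 'position': array([587.856, -67.434,  36.29 ]), 'orientation': array([ 0.002,  0.281,  0.96 , -0.001]), 'force': array([ 3.822, -5.433, -2.194]), 'moment': array([-1.085, -0.566,  0.089]), 'finger_force': np.float64(49.428), 'opening': np.float64(28.406)}
2.572616275747751
```

```bash
python3 -m handwheel '{"jaw":[50,50,50,50,50,50,50,50,50,50],"delta_pos":[[0,0,0],[0,0,0],[0,0,0],[0,0,-0.01],[0,0,-0.02],[0,0,-0.03],[0,0,-0.03],[0,0,0],[0,0,0],[0,0,0]],"twist":[0,0,0,0,0,0,0,8.1,8.1,8.1]}'
python3 -m handwheel '{"jaw":[50,50,50,50,50,50,50,50,50,50],"delta_pos":[[0,0,0],[0,0,0],[0,0,0],[0,0,0],[0,0,0],[0,0,0],[0,0,0],[0,0,0],[0,0,0],[0,0,0]],"twist":[8.1,8.1,8.1,8.1,8.1,8.1,8.1,8.1,8.1,8.1]}'
python3 -m handwheel '{"jaw":[50,50,50,50,50,50,50,50,50,50],"delta_pos":[[0,0,0],[0,0,0],[0,0,0],[0,0,0],[0,0,0],[0,0,0],[0,0,0],[0,0,0],[0,0,0],[0,0,0]],"twist":[8.1,8.1,8.1,8.1,0,0,0,0,0,0]}'
python3 -c "
from h import *
c,im,d=grab('wrist','w4.png');W=cloud(c,d);np.savez('w4.npz',im=im,W=W)
[print(r) for r in rects(W,75,110,(300,800,-300,250),50)]
go(574,136.1,60,.16)"
```

```text
clock: 11.35
position: [586.4, -65.8, 127.3]
orientation: [0.001, 0.481, 0.877, 0.0]
force: [0.6, 0.1, -0.4]
opening: 42.7
finger_force: 0.0
clock: 12.35
position: [586.2, -65.8, 126.9]
orientation: [0.0, 0.935, 0.355, 0.0]
force: [-0.5, -0.5, -0.7]
opening: 42.8
finger_force: 0.0
clock: 13.35
position: [586.1, -66.0, 126.0]
orientation: [-0.0, 0.997, 0.083, -0.0]
force: [-0.3, 0.5, -0.5]
opening: 42.2
finger_force: 0.0
(array([573.3, 135.7]), array([30. , 31.8]), 79.64, 87.5, 1489)
(array([578.9,  34.6]), array([14.5, 99. ]), 3.15, 91.0, 2417)
(array([586.5, -66.4]), array([31. , 31.2]), 82.96, 93.6, 1338)
psi 0.166 tw 0.3  tool shift [  20.3 -201.4   66. ] j6 now 1.09 end 1.64 t 13.4
```

View pics/w4.png

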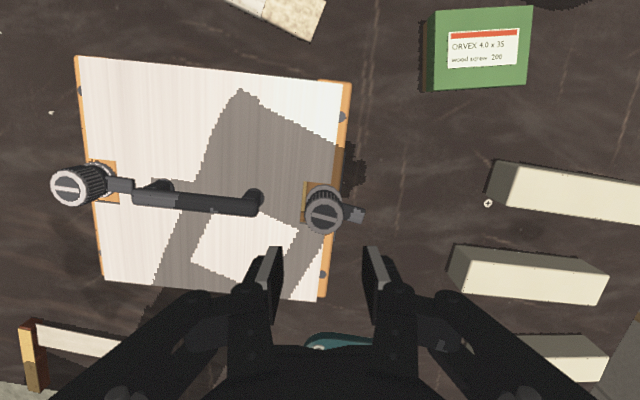

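The right dog now points outward (355,212) and its head has risen to 93.6, which matches about 2.8 rad. Next is the left screw at (73,187).

```bash
python3 -m handwheel '{"jaw":[50,50,50,50,50,50,50,50,50,50],"delta_pos":[[0.004,-0.033,0],[0.004,-0.033,0],[0.004,-0.034,0],[0.004,-0.034,0],[0.004,-0.034,0],[0,-0.033,0],[0,0,0.02],[0,0,0.02],[0,0,0],[0,0,0]],"twist":[0,0,0,0,0,0,0,0,0,0]}'
python3 -c "
from h import *
go(573.8,136,31,.16)"
```

```text
clock: 14.4
position: [572.5, 135.5, 86.0]
orientation: [-0.0, 0.997, 0.083, -0.0]
force: [1.5, -0.3, -1.0]
opening: 42.6
finger_force: 0.0
psi 0.166 tw 0.3  tool shift [ 1.4 -0.3 55. ] j6 now 1.44 end 1.64 t 14.4
```

```bash
python3 -m handwheel '{"jaw":[50,50,50,50,50,50,50,50,50,50],"delta_pos":[[0.001,0,0.012],[0,0,0.01],[0,0,0.01],[0,0,0.008],[0,0,0.005],[0,0,0.004],[0,0,0.003],[0,0,0.003],[0,0,0],[0,0,0]],"twist":[0,0,0,0,0,0,0,0,0,0]}'
python3 -m handwheel '{"jaw":[40,30,20,15,15,15,15,15,15,15],"delta_pos":[[0,0,0],[0,0,0],[0,0,0],[0,0,0],[0,0,0],[0,0,0],[0,0,0],[0,0,-0.0001],[0,0,-0.0001],[0,0,-0.0001]],"twist":[0,0,0,0,0,0,0,-3,-3,-3]}' 50
python3 -c "
from h import *
obs()"
```

```text
clock: 15.4
position: [573.8, 135.7, 31.2]
orientation: [0.0, 0.997, 0.083, 0.0]
force: [-0.3, 0.7, 0.1]
opening: 42.6
finger_force: 0.0
clock: 16.4
position: [573.9, 136.5, 32.0]
orientation: [-0.0, 0.987, 0.162, 0.0]
force: [-1.7, 4.7, 6.4]
opening: 27.8
finger_force: 49.5
{'clock': np.float64(16.4), 'joint_positions': array([3.200e-02, 4.070e-01, 1.683e+00, 1.000e-03, 1.051e+00, 1.277e+00]), 'position': array([573.872, 136.509,  31.968]), 'orientation': array([-0.   ,  0.987,  0.162,  0.   ]), 'force': array([-1.689,  4.72 ,  6.38 ]), 'moment': array([ 0.847,  0.434, -0.071]), 'finger_force': np.float64(49.508), 'opening': np.float64(27.786)}
```

```bash
python3 -m handwheel '{"jaw":[15,15,15,15,15,15,15,15,15,15],"delta_pos":[[0,0,-0.0003],[0,0,-0.0003],[0,0,-0.0003],[0,0,-0.0003],[0,0,-0.0003],[0,0,-0.0003],[0,0,-0.0003],[0,0,-0.0003],[0,0,-0.0003],[0,0,-0.0003]],"twist":[-8,-8,-8,-8,-8,-8,-8,-8,-8,-8]}'
python3 -m handwheel '{"jaw":[15,15,15,15,15,15,15,15,15,15],"delta_pos":[[0,0,-0.0003],[0,0,-0.0003],[0,0,-0.0003],[0,0,-0.0003],[0,0,-0.0003],[0,0,-0.0003],[0,0,-0.0003],[0,0,-0.0003],[0,0,-0.0003],[0,0,0]],"twist":[-8,-8,-8,-8,-8,-8,-8,-8,-8,0]}'
python3 -c "
from h import *
print(arm.get_obs()['moment'],arm.get_obs()['force'],psi())"
python3 -m handwheel '{"jaw":[50,50,50,50,50,50,50,50,50,50],"delta_pos":[[0,0,0],[0,0,0],[0,0,0],[0,0,-0.01],[0,0,-0.02],[0,0,-0.03],[0,0,-0.03],[0,0,0],[0,0,0],[0,0,0]],"twist":[0,0,0,0,0,0,0,8,8,8]}'
python3 -c "
from h import *
go(579.5,35.2,90,.066); go(579.5,35.2,90,.066+np.pi)"
```

```text
clock: 17.4
position: [574.4, 136.1, 34.8]
orientation: [0.0, 0.651, 0.759, 0.001]
force: [0.9, 3.2, 1.8]
opening: 28.3
finger_force: 49.5
clock: 18.4
position: [574.8, 136.5, 37.3]
orientation: [0.001, 0.081, 0.997, 0.001]
force: [2.5, 4.7, -0.5]
opening: 28.4
finger_force: 49.5
[ 0.81821677 -0.42602424  0.04436241] [ 2.45024112  4.70064205 -0.51423636] 2.9796152804774683
clock: 19.4
position: [574.1, 135.6, 128.3]
orientation: [0.001, 0.291, 0.957, 0.0]
force: [0.5, 0.3, -0.6]
opening: 42.7
finger_force: 0.0
psi 2.551 tw 142.4  tool shift [ -1.2 100.5  38.3] j6 now -0.95 end 1.57 t 19.4
psi 2.551 tw -37.6  tool shift [   1.2 -100.5   38.3] j6 now -0.95 end -1.58 t 19.4
```

```bash
python3 -m handwheel '{"jaw":[50,50,50,50,50,50,50,50,50,50],"delta_pos":[[0,0,0],[0,0,0],[0,0,0],[0,0,0],[0,0,0],[0,0,0],[0,0,0],[-0.033,0,0],[-0.034,0,0],[-0.034,-0.001,0]],"twist":[7.5,7.5,7.5,7.5,7.5,7.5,7.5,0,0,0]}' 80
python3 -m handwheel '{"jaw":[50,50,50,50,50,50,50,50,50,50],"delta_pos":[[0,0,0.02],[0,0,0.02],[0,0,0.02],[0,0,0],[0,0,0],[0,0,0],[0,0,0],[0,0,0],[0,0,0],[0,0,0]],"twist":[0,0,0,0,0,0,0,0,0,0]}'
python3 -c "
from h import *
go(579.2,34.8,30,1.634)
c,im,d=grab('wrist');W=cloud(c,d)
print('heads');[print(r) for r in rects(W,72,110,(300,800,-300,250),50)]"
```

```text
clock: 20.4
position: [579.9, 33.9, 127.9]
orientation: [0.0, 0.682, 0.732, 0.0]
force: [0.4, 0.6, 0.3]
opening: 42.9
finger_force: 0.0
clock: 21.4
position: [579.8, 34.9, 67.3]
orientation: [0.0, 0.682, 0.731, 0.0]
force: [-0.4, 0.1, -0.5]
opening: 42.5
finger_force: 0.0
psi 1.641 tw 0.4  tool shift [-0.1 -0.6 37.3] j6 now -0.21 end -0.00 t 21.4
heads
(array([573.5, 137. ]), array([31.3, 31.1]), 23.22, 93.4, 3451)
(array([578.8,  36.1]), array([14., 99.]), 3.09, 91.0, 3584)
(array([557.7,  34.9]), array([ 6.4, 22.3]), 20.92, 108.0, 81)
(array([601. ,  37.8]), array([22.6,  6.2]), 78.1, 108.0, 79)
(array([585.4, -51.8]), array([12.6,  3.6]), 5.21, 74.4, 53)
(array([ 355. , -100.7]), array([ 6.6, 60. ]), 86.71, 82.9, 1732)
```

```bash
python3 -m handwheel '{"jaw":[50,50,50,50,50,50,35,20,5,5],"delta_pos":[[0,-0.0006,0.01],[0,0,0.01],[0,0,0.01],[0,0,0.005],[0,0,0.003],[0,0,0],[0,0,0],[0,0,0],[0,0,0],[0,0,0]],"twist":[0,0,0,0,0,0,0,0,0,0]}'
python3 -m handwheel '{"jaw":[5,5,5,5,5,5,5,5,5,5],"delta_pos":[[0,0,0],[0,0,0],[0,0,0],[0,0,0],[0,0,-0.002],[0,0,-0.003],[0,0,-0.005],[0,0,-0.005],[0,0,0],[0,0,0]],"twist":[0,0,0,0,0,0,0,0,0,0]}' 100
python3 -c "
from h import *
obs()"
```

```text
clock: 22.45
position: [579.5, 34.8, 29.7]
orientation: [0.0, 0.682, 0.731, 0.0]
force: [-0.9, 0.3, 5.0]
opening: 12.6
finger_force: 79.3
clock: 23.45
position: [579.2, 34.8, 44.1]
orientation: [0.0, 0.682, 0.731, 0.0]
force: [-0.1, 0.7, -6.3]
opening: 12.2
finger_force: 97.5
{'clock': np.float64(23.45), 'joint_positions': array([-0.144,  0.371,  1.704, -0.   ,  1.067, -0.214]), 'position': array([579.208,  34.831,  44.149]), 'orientation': array([0.   , 0.682, 0.731, 0.   ]), 'force': array([-0.102,  0.707, -6.281]), 'moment': array([-0.001,  0.002, -0.013]), 'finger_force': np.float64(97.502), 'opening': np.float64(12.181)}
```

```bash
python3 -m handwheel '{"jaw":[5,5,5,5,5,5,5,5,5,5],"delta_pos":[[0,0,-0.01],[0,0,-0.02],[0,0,-0.02],[0,0,-0.02],[0.01,-0.003,0],[0.02,-0.007,0],[0.025,-0.008,0],[0.025,-0.008,0],[0.025,-0.008,0],[0.025,-0.008,0]],"twist":[0,0,0,0,0,0,0,0,0,0]}'
python3 -m handwheel '{"jaw":[5,5,5,5,5,5,5,5,5,5],"delta_pos":[[0.025,-0.008,0],[0.025,-0.008,0],[0.025,-0.008,0],[0.025,-0.008,0],[0.02,-0.008,0],[0.015,-0.005,0],[0.007,-0.003,0],[0,0,0],[0,0,0],[0,0,0]],"twist":[0,0,0,0,0,0,0,0,0,0]}'
python3 -c "
from h import *
obs();go(472,300,-22)
c,im,d=grab('top','t2.png')"
```

```text
clock: 24.45
position: [526.5, 163.1, 112.9]
orientation: [-0.001, 0.682, 0.731, -0.001]
force: [0.1, 0.4, -6.2]
opening: 12.3
finger_force: 97.9
clock: 25.45
position: [470.9, 299.1, 113.9]
orientation: [0.0, 0.682, 0.731, -0.0]
force: [-0.3, -0.5, -6.5]
opening: 12.2
finger_force: 97.9
{'clock': np.float64(25.45), 'joint_positions': array([ 0.353,  0.23 ,  1.724, -0.   ,  1.188,  0.285]), 'position': array([470.868, 299.132, 113.937]), 'orientation': array([ 0.   ,  0.682,  0.731, -0.   ]), 'force': array([-0.292, -0.504, -6.459]), 'moment': array([ 0.03 , -0.021,  0.004]), 'finger_force': np.float64(97.935), 'opening': np.float64(12.162)}
psi 1.639 tw -0.0  tool shift [  0.8   1.2 135.9] j6 now 0.28 end 0.50 t 25.4
```

View pics/t2.png

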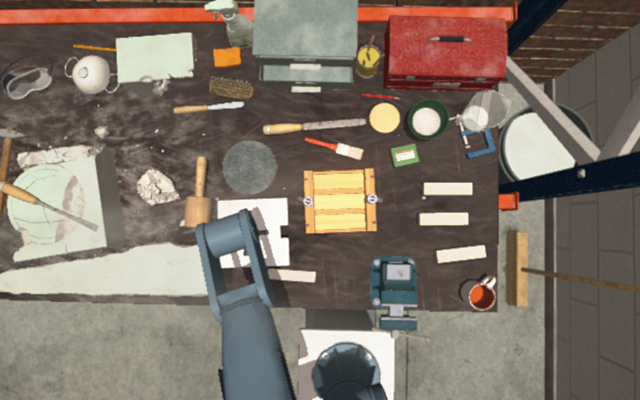

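The bare carrier is visible with its three bays empty. The held cover hangs over free bench between the disk (bottom edge row 193), the mallet and the white tool (from row 268). I'll lower it there.

```bash
python3 -m handwheel '{"jaw":[5,5,5,5,5,5,5,5,5,5],"delta_pos":[[0,0.003,0.015],[0,0,0.025],[0,0,0.025],[0,0,0.025],[0,0,0.02],[0,0,0.01],[0,0,0.006],[0,0,0.004],[0,0,0.003],[0,0,0]],"twist":[0,0,0,0,0,0,0,0,0,0]}'
python3 -m handwheel '{"jaw":[5,5,5,5,20,50,50,50,50,50],"delta_pos":[[0,0,0.001],[0,0,0.001],[0,0,0],[0,0,0],[0,0,0],[0,0,0],[0,0,0],[0,0,0],[0,0,0],[0,0,0]],"twist":[0,0,0,0,0,0,0,0,0,0]}'
```

```text
clock: 26.5
position: [473.8, 300.3, -18.6]
orientation: [0.0, 0.682, 0.731, 0.0]
force: [-0.0, -0.6, -5.6]
opening: 12.1
finger_force: 97.9
clock: 27.5
position: [473.5, 300.2, -20.9]
orientation: [0.0, 0.682, 0.731, 0.0]
force: [0.0, -0.2, 0.8]
opening: 42.8
finger_force: 0.0
```

```bash
python3 -m handwheel '{"jaw":[50,50,50,50,60,70,70,70,70,70],"delta_pos":[[0,0,-0.02],[0,0,-0.04],[0,0,-0.045],[0,0,-0.045],[0,0,0],[-0.02,0.001,0],[-0.04,0.001,0],[-0.042,0.001,0],[-0.042,0.001,0],[-0.042,0.001,0]],"twist":[0,0,0,0,0,0,0,0,0,0]}' 50
python3 -m handwheel '{"jaw":[70,70,70,70,70,70,70,70,70,70],"delta_pos":[[-0.042,0.001,0],[-0.042,0.001,0],[-0.042,0.001,0],[-0.042,0.001,0],[-0.042,0.001,0],[-0.042,0.001,0],[-0.042,0.001,0],[-0.042,0.001,0],[-0.02,0.001,0],[0,0,0]],"twist":[0,0,0,0,0,0,0,0,0,0]}'
python3 -c "
from h import *
obs()
for n in('wrist','top'):
  c,im,d=grab(n,n+'5.png');W=cloud(c,d)
  print(n,'bars');[print(r) for r in rects(W,33,50,(330,720,-480,-90),100)]
  print('carrier');[print(r) for r in rects(W,45,72,(330,800,-130,170),60)]
  print('strips');[print(r) for r in rects(W,5,15,(460,700,-50,125),60)]
  print('cover');[print(r) for r in rects(W,3,9,(330,600,165,450),60)]
"
```

```text
clock: 28.5
position: [491.0, 113.5, 128.7]
orientation: [0.0, 0.682, 0.731, 0.0]
force: [0.6, 0.5, -1.2]
opening: 59.9
finger_force: 0.0
clock: 29.5
position: [524.9, -242.1, 128.5]
orientation: [0.0, 0.683, 0.73, -0.0]
force: [-0.7, 1.4, 0.2]
opening: 59.6
finger_force: 0.0
{'clock': np.float64(29.5), 'joint_positions': array([-0.637,  0.255,  1.661, -0.   ,  1.226, -0.703]), 'position': array([ 524.903, -242.064,  128.54 ]), 'orientation': array([ 0.   ,  0.683,  0.73 , -0.   ]), 'force': array([-0.722,  1.38 ,  0.185]), 'moment': array([0.012, 0.004, 0.009]), 'finger_force': np.float64(0.0), 'opening': np.float64(59.607)}
wrist bars
(array([ 372.7, -150.5]), array([27.6, 94. ]), 0.62, 43.7, 2077)
(array([ 708.9, -182.4]), array([22.9, 84.9]), 0.58, 34.2, 1253)
(array([ 528.7, -308. ]), array([ 40.1, 159.5]), 2.22, 39.3, 5420)
(array([ 627.3, -288. ]), array([40.6, 92.9]), 1.43, 39.2, 2788)
(array([ 409.4, -325.7]), array([40.2, 77.1]), 8.13, 39.3, 2187)
carrier
(array([587.6, -88.6]), array([205.9,  29. ]), 4.66, 51.2, 2895)
(array([ 378.9, -119.9]), array([32.2, 18.9]), 51.49, 59.3, 688)
strips
cover
top bars
(array([ 628.6, -320.6]), array([ 37.4, 161.1]), 1.5, 41.1, 438)
(array([ 526. , -244.4]), array([33.6, 40.2]), 89.62, 40.7, 100)
(array([ 409.4, -326.4]), array([40.5, 80.1]), 7.33, 40.7, 241)
carrier
(array([587.4, -64. ]), array([204.2,  31.7]), 3.61, 52.8, 517)
(array([572.4, 144.9]), array([203.7,  48.3]), 3.56, 52.8, 520)
strips
(array([646.1,  40.2]), array([ 61.1, 169.9]), 2.97, 11.0, 664)
(array([583.8,  36.2]), array([ 64.7, 170.8]), 5.2, 10.9, 676)
(array([512.1,  34.4]), array([168.3,  61.7]), 89.77, 10.9, 676)
cover
(array([470.7, 304.1]), array([249.5, 236.2]), 8.06, 5.8, 2491)
```

View pics/top5.png

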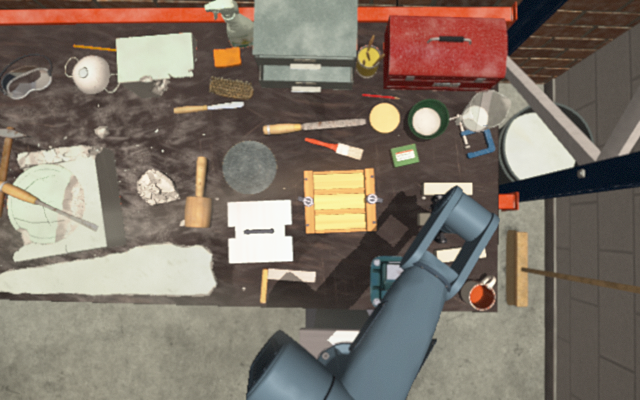

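The cover lies flat on free bench at (260,231). Bar A is at (528,-308), with the middle of the three bars gripped across its width.

```bash
python3 -m handwheel '{"jaw":[70,70,70,70,70,70,70,70,70,70],"delta_pos":[[0,0,0],[-0.022,0,0],[-0.022,0.001,0],[-0.022,0,0],[0,0,0.03],[0,0,0.03],[0,0,0.03],[0,0,0.02],[0,0,0],[0,0,0]],"twist":[2,0,0,0,0,0,0,0,0,0]}' 60
python3 -c "
from h import *
go(528.3,-307.7,-28,1.6)"
```

```text
clock: 30.6
position: [528.5, -305.2, 19.2]
orientation: [-0.0, 0.694, 0.72, -0.0]
force: [0.6, -0.3, 1.0]
opening: 59.9
finger_force: 0.0
psi 1.607 tw 0.4  tool shift [-2.5 -0.3 47.2] j6 now -0.75 end -0.56 t 30.6
```

```bash
python3 -m handwheel '{"jaw":[70,70,70,70,70,70,50,30,30,30],"delta_pos":[[-0.0025,0,0.015],[0,0,0.015],[0,0,0.01],[0,0,0.005],[0,0,0.002],[0,0,0],[0,0,0],[0,0,0],[0,0,0],[0,0,0]],"twist":[0,0,0,0,0,0,0,0,0,0]}' 70
python3 -m handwheel '{"jaw":[30,30,30,30,30,30,30,30,30,30],"delta_pos":[[0,0,0],[0,0,0],[0,0,0],[0,0,-0.01],[0,0,-0.02],[0,0,-0.025],[0,0,-0.03],[0,0,-0.03],[0,0,0],[0,0,0]],"twist":[0,0,0,0,0,0,0,0,0,0]}'
python3 -c "
from h import *
th=.0635;c0=np.array([580,35.3])
for k in(-68,0,68): print(k,c0+k*np.array([np.cos(th),np.sin(th)]))
go(580,35.3,100,np.pi/2+th);go(580-67.9,35.3-4.3,100,np.pi/2+th)"
```

```text
clock: 31.6
position: [529.0, -308.5, -27.2]
orientation: [0.001, 0.695, 0.719, 0.0]
force: [0.1, 1.1, 3.4]
opening: 39.2
finger_force: 71.5
clock: 32.6
position: [528.2, -307.8, 86.8]
orientation: [0.0, 0.695, 0.719, -0.0]
force: [0.0, 0.0, -3.0]
opening: 38.9
finger_force: 71.1
-68 [512.13705044  30.98490129]
0 [580.   35.3]
68 [647.86294956  39.61509871]
psi 1.606 tw -1.6  tool shift [339.1  73.5 -13.2] j6 now -0.76 end -0.00 t 32.6
psi 1.606 tw -1.6  tool shift [339.2   5.5 -13.2] j6 now -0.76 end -0.00 t 32.6
```

```bash
python3 -m handwheel '{"jaw":[30,30,30,30,30,30,30,30,30,30],"delta_pos":[[0,0,-0.005],[0.02,0.0005,0],[0.04,0.0005,0],[0.045,0.0005,0],[0.045,0.0005,0],[0.045,0.0005,0],[0.045,0.001,0],[0.045,0.001,0],[0.035,0.001,0],[0.019,0,0]],"twist":[-1.6,0,0,0,0,0,0,0,0,0]}'
python3 -m handwheel '{"jaw":[30,30,30,30,30,30,30,30,30,30],"delta_pos":[[0,0,0],[0,0,0.01],[0,0,0.015],[0,0,0.01],[0,0,0],[0,0,0],[0,0,0],[0,0,0],[0,0,0],[0,0,0]],"twist":[0,0,0,0,0,0,0,0,0,0]}'
python3 -c "
from h import *
go(512.1,31,-17,1.634)
c,im,d=grab('wrist','w6.png');W=cloud(c,d)
print('blocks');[print(r) for r in rects(W,45,56,(330,800,-130,170),60)]
print('heads');[print(r) for r in rects(W,88,99,(330,800,-130,170),60)]
print('bar');[print(r) for r in rects(W,100,130,(460,700,-70,125),60)]"
```

```text
clock: 33.6
position: [510.4, 34.5, 90.6]
orientation: [-0.002, 0.683, 0.73, -0.001]
force: [0.4, 0.5, -2.5]
opening: 38.6
finger_force: 71.0
clock: 34.6
position: [512.9, 30.7, 57.3]
orientation: [0.0, 0.685, 0.729, 0.0]
force: [-0.4, -0.5, -2.5]
opening: 39.2
finger_force: 70.9
psi 1.633 tw -0.0  tool shift [ 0.4 -0.8 74.3] j6 now -0.23 end -0.00 t 34.6
blocks
(array([573.8, 135. ]), array([206.7,  30.4]), 3.55, 51.3, 14319)
(array([678.7, -47.2]), array([14.8, 32.9]), 56.2, 50.4, 433)
(array([552.3, -57.3]), array([13.6,  5.1]), 86.18, 50.8, 112)
(array([630.5, -60.4]), array([ 3.4, 22.1]), 45.64, 51.1, 70)
heads
(array([573.5, 137. ]), array([31.5, 31.6]), 61.96, 93.3, 3916)
(array([592.4, -56.3]), array([ 8.5, 26. ]), 52.84, 92.5, 360)
bar
(array([510.6,  54.3]), array([ 66.3, 111.6]), 3.57, 123.9, 24193)
```

View pics/w6.png

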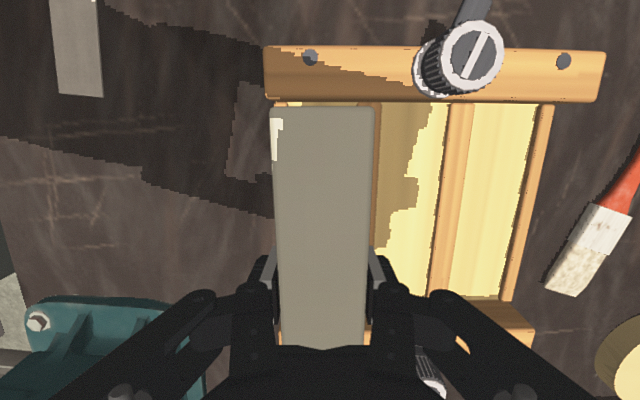

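The bar is square to the carrier and over bay 1, with its far end (row 107) just inside the block (row 100). I'll lower it.

```bash
python3 -m handwheel '{"jaw":[30,30,30,30,30,30,30,30,30,30],"delta_pos":[[0,0,0.012],[0,0,0.015],[0,0,0.015],[0,0,0.01],[0,0,0.008],[0,0,0.005],[0,0,0.004],[0,0,0.003],[0,0,0.0015],[0,0,0]],"twist":[0,0,0,0,0,0,0,0,0,0]}'
python3 -m handwheel '{"jaw":[30,45,58,58,58,58,58,58,58,58],"delta_pos":[[0,0,0],[0,0,0],[0,0,0],[0,0,0],[0,0,-0.01],[0,0,-0.02],[0,0,-0.03],[0,0,-0.04],[0,0,-0.04],[0,0,0]],"twist":[0,0,0,0,0,0,0,0,0,0]}'
python3 -c "
from h import *
c,im,d=grab('wrist');W=cloud(c,d)
print('bar');[print(r) for r in rects(W,43,56,(460,555,-52,118),60)]
c,im,d=grab('top');W=cloud(c,d)
print('bars');[print(r) for r in rects(W,33,50,(330,720,-480,-90),60)]
go(415,-366.4,100,np.pi/2+.135); go(628.5,-320.6,100,np.pi/2+.022)"
```

```text
clock: 35.65
position: [512.8, 30.7, -16.4]
orientation: [0.0, 0.685, 0.729, 0.0]
force: [-0.6, 0.1, -2.7]
opening: 39.8
finger_force: 70.9
clock: 36.65
position: [517.4, 30.0, 130.7]
orientation: [0.005, 0.684, 0.729, 0.003]
force: [1.5, -0.6, 0.8]
opening: 49.6
finger_force: 0.0
bar
(array([502.4, 117.3]), array([60.5,  3.1]), 2.77, 49.8, 217)
(array([512.4,  30.7]), array([ 40.1, 160. ]), 3.9, 49.4, 7014)
bars
(array([ 710.3, -181.4]), array([19.4, 82.6]), 1.0, 37.0, 81)
(array([ 628.6, -320.6]), array([ 37.8, 159. ]), 1.26, 41.0, 574)
(array([ 415.3, -366.9]), array([ 40.5, 161.2]), 7.75, 41.0, 606)
psi 1.634 tw -4.1  tool shift [-380.  -151.4   25.4] j6 now -0.23 end -0.86 t 36.8
psi 1.634 tw 2.3  tool shift [-353.6  106.9   25.4] j6 now -0.23 end -0.49 t 36.8
```

```bash
python3 -m handwheel '{"jaw":[58,65,70,70,70,70,70,70,70,70],"delta_pos":[[0,0,0],[-0.026,0.008,0],[-0.044,0.013,0],[-0.044,0.013,0],[-0.044,0.013,0],[-0.044,0.013,0],[-0.044,0.013,0],[-0.044,0.013,0],[-0.038,0.013,0],[-0.026,0.008,0]],"twist":[2.3,0,0,0,0,0,0,0,0,0]}'
python3 -m handwheel '{"jaw":[70,70,70,70,70,70,70,70,70,70],"delta_pos":[[0,0,0],[0,0,0.02],[0,0,0.03],[0,0,0.03],[0,0,0.02],[0,0,0],[0,0,0],[0,0,0],[0,0,0],[0,0,0]],"twist":[0,0,0,0,0,0,0,0,0,0]}'
python3 -c "
from h import *
c,im,d=grab('wrist');W=cloud(c,d)
print('bars');[print(r) for r in rects(W,34,42,(460,690,-480,-130),300)]
go(628.4,-320.6,-28,np.pi/2+.023)"
```

```text
clock: 37.75
position: [626.9, -323.2, 121.2]
orientation: [-0.001, 0.7, 0.714, -0.0]
force: [0.2, 0.4, 0.0]
opening: 59.9
finger_force: 0.0
clock: 38.75
position: [628.4, -321.3, 25.0]
orientation: [0.001, 0.699, 0.715, 0.0]
force: [0.2, -0.5, 0.2]
opening: 59.8
finger_force: 0.0
bars
(array([ 629. , -321.6]), array([ 40.3, 159.8]), 1.41, 39.4, 15361)
psi 1.593 tw -0.0  tool shift [ 0.6  0.2 52.7] j6 now -0.66 end -0.49 t 38.8
```

```bash
python3 -m handwheel '{"jaw":[70,70,70,70,70,70,50,30,30,30],"delta_pos":[[0,0,0.02],[0,0,0.015],[0,0,0.01],[0,0,0.005],[0,0,0.003],[0,0,0],[0,0,0],[0,0,0],[0,0,0],[0,0,0]],"twist":[0,0,0,0,0,0,0,0,0,0]}'
python3 -m handwheel '{"jaw":[30,30,30,30,30,30,30,30,30,30],"delta_pos":[[0,0,0],[0,0,0],[0,0,0],[0,0,-0.01],[0,0,-0.02],[0,0,-0.03],[0,0,-0.03],[0,0,-0.03],[0,0,0],[0,0,0]],"twist":[0,0,0,0,0,0,0,0,0,-2.3]}'
python3 -c "
from h import *
go(647.9,39.6,80,1.634)"
```

```text
clock: 39.8
position: [628.4, -321.3, -28.4]
orientation: [0.001, 0.699, 0.715, 0.0]
force: [1.1, -1.2, 3.7]
opening: 38.9
finger_force: 71.2
clock: 40.8
position: [628.0, -321.1, 92.1]
orientation: [0.001, 0.684, 0.729, 0.0]
force: [-0.0, -0.1, -3.9]
opening: 39.3
finger_force: 71.0
psi 1.634 tw -0.0  tool shift [358.8  42.6  12.1] j6 now -0.70 end -0.00 t 40.8
```

```bash
python3 -m handwheel '{"jaw":[30,30,30,30,30,30,30,30,30,30],"delta_pos":[[0.02,0.002,0],[0.04,0.005,0],[0.042,0.005,0],[0.042,0.005,0],[0.042,0.005,0],[0.042,0.005,0],[0.042,0.005,0],[0.04,0.005,0],[0.03,0.003,0],[0.019,0.0025,0]],"twist":[0,0,0,0,0,0,0,0,0,0]}'
python3 -m handwheel '{"jaw":[30,30,30,30,30,30,30,30,30,30],"delta_pos":[[0,0,0],[0,0,0.01],[0,0,0.015],[0,0,0.01],[0,0,0],[0,0,0],[0,0,0],[0,0,0],[0,0,0],[0,0,0]],"twist":[0,0,0,0,0,0,0,0,0,0]}'
python3 -c "
from h import *
go(647.9,39.6,-17,1.634);obs()
c,im,d=grab('wrist');W=cloud(c,d);P=arm.get_obs()['position']
print('bar');[print(r) for r in rects(W,P[2]+60,P[2]+71,(590,700,-70,135),60)]"
```

```text
clock: 41.8
position: [645.8, 44.1, 89.2]
orientation: [-0.001, 0.684, 0.73, -0.001]
force: [0.2, -0.2, -2.2]
opening: 39.2
finger_force: 70.9
clock: 42.8
position: [647.8, 40.1, 55.9]
orientation: [0.0, 0.685, 0.729, 0.0]
force: [-0.6, 0.2, -2.7]
opening: 39.0
finger_force: 70.9
psi 1.633 tw -0.0  tool shift [-0.5  0.  72.9] j6 now -0.18 end -0.00 t 42.8
{'clock': np.float64(42.8), 'joint_positions': array([-0.121,  0.486,  1.51 , -0.   ,  1.144, -0.183]), 'position': array([647.846,  40.121,  55.937]), 'orientation': array([0.   , 0.685, 0.729, 0.   ]), 'force': array([-0.568,  0.246, -2.703]), 'moment': array([ 0.029, -0.054, -0.036]), 'finger_force': np.float64(70.856), 'opening': np.float64(38.95)}
bar
(array([645.4,  64.5]), array([ 66.6, 109.4]), 3.59, 123.7, 23537)
```

```bash
python3 -m handwheel '{"jaw":[30,30,30,30,30,30,30,30,30,30],"delta_pos":[[0,0,0.012],[0,0,0.015],[0,0,0.015],[0,0,0.01],[0,0,0.008],[0,0,0.005],[0,0,0.004],[0,0,0.003],[0,0,0.0015],[0,0,0]],"twist":[0,0,0,0,0,0,0,0,0,0]}'
python3 -m handwheel '{"jaw":[30,45,58,58,58,58,58,58,58,58],"delta_pos":[[0,0,0],[0,0,0],[0,0,0],[0,0,0],[0,0,-0.01],[0,0,-0.02],[0,0,-0.03],[0,0,-0.04],[0,0,-0.04],[0,0,0]],"twist":[0,0,0,0,0,0,0,0,0,0]}'
python3 -c "
from h import *
c,im,d=grab('wrist');W=cloud(c,d)
print('bar');[print(r) for r in rects(W,43,56,(595,700,-52,118),60)]
c,im,d=grab('top');W=cloud(c,d)
print('bars');[print(r) for r in rects(W,33,60,(330,720,-480,-90),60)]
go(415.2,-366.7,120,np.pi/2+.139)"
```

```text
clock: 43.85
position: [647.7, 40.1, -17.8]
orientation: [0.0, 0.685, 0.729, 0.0]
force: [-0.4, 1.4, -3.3]
opening: 39.3
finger_force: 70.9
clock: 44.85
position: [652.7, 39.7, 130.8]
orientation: [0.005, 0.685, 0.729, 0.004]
force: [0.3, -0.9, 0.8]
opening: 49.7
finger_force: 0.0
bar
(array([647.4,  39.4]), array([ 40.1, 158.8]), 3.61, 49.4, 6934)
(array([650.3, -48.4]), array([76.6,  8.9]), 1.73, 50.4, 720)
bars
(array([ 708.6, -180.8]), array([82.9, 21.1]), 88.54, 36.9, 76)
(array([ 415.2, -366. ]), array([ 40.9, 159.8]), 7.59, 41.1, 602)
psi 1.633 tw -4.4  tool shift [-370.4 -287.8    4.5] j6 now -0.18 end -0.86 t 45.0
```

```bash
python3 -m handwheel '{"jaw":[58,65,70,70,70,70,70,70,70,70],"delta_pos":[[0,0,0],[-0.02,-0.016,0],[-0.035,-0.027,0],[-0.035,-0.027,0],[-0.035,-0.028,0],[-0.035,-0.028,0],[-0.035,-0.027,0],[-0.035,-0.027,0],[-0.035,-0.027,0],[-0.035,-0.027,0]],"twist":[-4.3,0,0,0,0,0,0,0,0,0]}'
python3 -m handwheel '{"jaw":[70,70,70,70,70,70,70,70,70,70],"delta_pos":[[-0.035,-0.027,0],[-0.022,-0.017,0],[-0.013,-0.01,0],[0,0,0.03],[0,0,0.03],[0,0,0.03],[0,0,0],[0,0,0],[0,0,0],[0,0,0]],"twist":[0,0,0,0,0,0,0,0,0,0]}'
python3 -c "
from h import *
c,im,d=grab('wrist');W=cloud(c,d)
print('bars');[print(r) for r in rects(W,34,42,(330,690,-480,-230),300)]
go(415.3,-366.5,-28,np.pi/2+.135)"
```

```text
clock: 45.95
position: [455.0, -289.7, 120.6]
orientation: [-0.001, 0.657, 0.754, 0.0]
force: [0.9, -0.3, 0.1]
opening: 60.0
finger_force: 0.0
clock: 46.95
position: [414.1, -366.9, 33.8]
orientation: [0.001, 0.657, 0.754, -0.0]
force: [0.5, -0.4, 0.3]
opening: 59.8
finger_force: 0.0
bars
(array([ 415.2, -367. ]), array([ 40.3, 160.1]), 8.06, 39.3, 14080)
psi 1.709 tw 0.2  tool shift [ 0.1  1.3 61.7] j6 now -1.08 end -0.86 t 47.0
```

```bash
python3 -m handwheel '{"jaw":[70,70,70,70,70,70,50,30,30,30],"delta_pos":[[0,0.0013,0.025],[0,0,0.02],[0,0,0.01],[0,0,0.005],[0,0,0.002],[0,0,0],[0,0,0],[0,0,0],[0,0,0],[0,0,0]],"twist":[0,0,0,0,0,0,0,0,0,0]}'
python3 -m handwheel '{"jaw":[30,30,30,30,30,30,30,30,30,30],"delta_pos":[[0,0,0],[0,0,0],[0,0,0],[0,0,-0.01],[0,0,-0.025],[0,0,-0.03],[0,0,-0.03],[0,0,-0.03],[0,0,-0.005],[0,0,0]],"twist":[0,0,0,0,0,0,0,0,0,4.3]}'
python3 -c "
from h import *
go(580,35.3,100,1.634)"
```

```text
clock: 48.0
position: [415.0, -366.5, -28.9]
orientation: [0.001, 0.657, 0.754, -0.0]
force: [0.3, 0.9, 6.3]
opening: 39.1
finger_force: 71.7
clock: 49.0
position: [414.7, -366.1, 100.9]
orientation: [0.001, 0.685, 0.729, -0.0]
force: [-0.4, -0.0, -2.8]
opening: 39.2
finger_force: 71.1
psi 1.632 tw -0.1  tool shift [390.2 190.3   0.9] j6 now -1.00 end -0.00 t 49.0
```

```bash
python3 -m handwheel '{"jaw":[30,30,30,30,30,30,30,30,30,30],"delta_pos":[[0.02,0.01,0],[0.037,0.018,0],[0.037,0.018,0],[0.037,0.018,0],[0.037,0.018,0],[0.037,0.018,0],[0.037,0.018,0],[0.037,0.018,0],[0.037,0.018,0],[0.037,0.018,0]],"twist":[0,0,0,0,0,0,0,0,0,0]}'
python3 -m handwheel '{"jaw":[30,30,30,30,30,30,30,30,30,30],"delta_pos":[[0.024,0.012,0],[0.013,0.006,0],[0,0,0],[0,0,0],[0,0,0],[0,0,0],[0,0,0],[0,0,0],[0,0,0],[0,0,0]],"twist":[0,0,0,0,0,0,0,0,0,0]}'
python3 -c "
from h import *
go(580,35.3,-18,1.634)
c,im,d=grab('wrist','w7.png');W=cloud(c,d);P=arm.get_obs()['position']
print('bar');[print(r) for r in rects(W,P[2]+60,P[2]+72,(520,640,-70,135),60)]"
```

```text
clock: 50.0
position: [563.1, -0.8, 98.3]
orientation: [-0.001, 0.685, 0.729, -0.001]
force: [0.9, -0.8, -3.3]
opening: 39.1
finger_force: 71.0
clock: 51.0
position: [579.6, 35.3, 100.0]
orientation: [0.0, 0.685, 0.729, 0.0]
force: [-0.6, 0.5, -2.4]
opening: 39.1
finger_force: 71.0
psi 1.633 tw -0.0  tool shift [ -0.    0.4 118. ] j6 now -0.21 end -0.00 t 51.0
bar
(array([577.3,  59.9]), array([ 66.3, 109. ]), 3.56, 168.3, 23680)
```

View pics/w7.png

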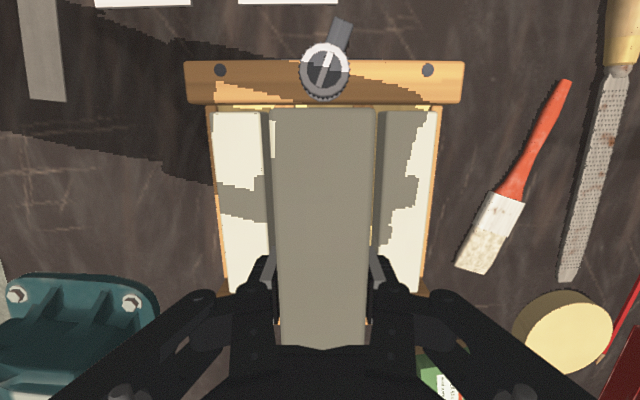

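The bar is centred over the middle bay, with clear gaps to the bars on either side. The left dog points outward at (342,35). I'll lower it.

```bash
python3 -m handwheel '{"jaw":[30,30,30,30,30,30,30,30,30,30],"delta_pos":[[0,0.0004,0.02],[0,0,0.025],[0,0,0.02],[0,0,0.02],[0,0,0.012],[0,0,0.008],[0,0,0.006],[0,0,0.004],[0,0,0.003],[0,0,0]],"twist":[0,0,0,0,0,0,0,0,0,0]}'
python3 -m handwheel '{"jaw":[30,45,54,54,54,54,54,54,54,54],"delta_pos":[[0,0,0],[0,0,0],[0,0,0],[0,0,0],[0,0,-0.01],[0,0,-0.02],[0,0,-0.03],[0,0,-0.04],[0,0,-0.04],[0,0,-0.02]],"twist":[0,0,0,0,0,0,0,0,0,0]}'
python3 -c "
from h import *
c,im,d=grab('wrist');W=cloud(c,d)
print('bar');[print(r) for r in rects(W,44,54,(460,700,-52,118),300)]
c,im,d=grab('top');W=cloud(c,d)
print('handle');[print(r) for r in rects(W,30,60,(350,600,190,400),30)]
x,y,z=W[...,0],W[...,1],W[...,2]
m=(x>340)&(x<580)&(y>180)&(y<430)&(im.min(2)>225)&(z<12)
r=cv2.minAreaRect(W[m][:,:2].astype(np.float32)); print('cover',r,m.sum())
go(473.5,300,100,1.634)"
```

```text
clock: 52.05
position: [580.1, 35.4, -17.9]
orientation: [0.0, 0.685, 0.729, 0.0]
force: [-0.0, 0.2, -3.1]
opening: 39.0
finger_force: 71.1
clock: 53.05
position: [582.3, 35.2, 147.4]
orientation: [0.003, 0.685, 0.729, 0.002]
force: [0.3, -0.4, 0.6]
opening: 46.5
finger_force: 0.0
bar
(array([512.2,  30.5]), array([ 41. , 160.6]), 3.97, 49.4, 5938)
(array([579.9,  34.7]), array([ 40.1, 160.2]), 3.75, 49.4, 6268)
(array([647.3,  40.2]), array([ 40.6, 158. ]), 3.96, 49.3, 5632)
(array([591.2, -49.2]), array([83.9,  5.7]), 0.24, 49.5, 429)
handle
(array([473.6, 302. ]), array([13.2, 97.3]), 1.4, 40.2, 126)
cover ((472.8790283203125, 301.24530029296875), (202.34677124023438, 211.931396484375), 3.6635334491729736) 3298
psi 1.634 tw -0.0  tool shift [271.3 -92.7  47.3] j6 now -0.21 end 0.50 t 53.1
```

All three bars lie flat with their tops at about 50 mm, each in its own bay. Now I'll fetch the cover.

```bash
python3 -m handwheel '{"jaw":[50,50,50,50,50,50,50,50,50,50],"delta_pos":[[0.02,-0.007,0],[0.04,-0.014,0],[0.044,-0.015,0],[0.044,-0.015,0],[0.044,-0.015,0],[0.043,-0.014,0],[0.024,-0.008,0],[0.012,-0.004,0],[0,0,0.03],[0,0,0.03]],"twist":[0,0,0,0,0,0,0,0,0,0]}'
python3 -m handwheel '{"jaw":[50,50,50,50,50,50,50,50,50,50],"delta_pos":[[0,0,0.03],[0,0,0.02],[0,0,0],[0,0,0],[0,0,0],[0,0,0],[0,0,0],[0,0,0],[0,0,0],[0,0,0]],"twist":[0,0,0,0,0,0,0,0,0,0]}'
python3 -c "
from h import *
c,im,d=grab('wrist');W=cloud(c,d)
print('handle');[print(r) for r in rects(W,32,50,(420,530,240,370),100)]
print('plate');[print(r) for r in rects(W,2.5,8,(340,600,180,430),1000)]
go(473.5,300.5,-22,1.634)"
```

```text
clock: 54.15
position: [471.9, 300.3, 81.8]
orientation: [0.001, 0.684, 0.729, 0.001]
force: [0.8, 0.0, -0.4]
opening: 42.9
finger_force: 0.0
clock: 55.15
position: [471.2, 300.2, 32.1]
orientation: [0.0, 0.685, 0.729, 0.0]
force: [0.4, 0.7, 0.0]
opening: 42.7
finger_force: 0.0
handle
(array([472.9, 301.6]), array([14. , 98.8]), 3.5, 39.0, 3019)
plate
(array([472.8, 301.1]), array([205.4, 212.5]), 3.62, 4.4, 56746)
psi 1.633 tw -0.0  tool shift [ 0.2  2.3 54. ] j6 now 0.29 end 0.50 t 55.2
```

```bash
python3 -m handwheel '{"jaw":[50,50,50,50,50,50,50,35,20,5],"delta_pos":[[0.0005,0.0016,0.015],[0,0,0.015],[0,0,0.01],[0,0,0.007],[0,0,0.005],[0,0,0.002],[0,0,0],[0,0,0],[0,0,0],[0,0,0]],"twist":[0,0,0,0,0,0,0,0,0,0]}' 100
python3 -m handwheel '{"jaw":[5,5,5,5,5,5,5,5,5,5],"delta_pos":[[0,0,0],[0,0,0],[0,0,0],[0,0,-0.005],[0,0,-0.01],[0,0,-0.02],[0,0,-0.03],[0,0,-0.04],[0,0,-0.04],[0,0,0]],"twist":[0,0,0,0,0,0,0,0,0,0]}'
python3 -c "
from h import *
obs();go(580,35.2,123,1.634)"
```

```text
clock: 56.2
position: [473.3, 301.0, -21.2]
orientation: [0.0, 0.685, 0.729, 0.001]
force: [-0.9, -0.4, 3.4]
opening: 12.1
finger_force: 97.7
clock: 57.2
position: [476.7, 302.4, 129.5]
orientation: [0.002, 0.685, 0.729, 0.005]
force: [2.3, 0.3, -5.7]
opening: 12.4
finger_force: 98.1
{'clock': np.float64(57.2), 'joint_positions': array([0.355, 0.217, 1.705, 0.   , 1.208, 0.292]), 'position': array([476.707, 302.411, 129.517]), 'orientation': array([0.002, 0.685, 0.729, 0.005]), 'force': array([ 2.307,  0.331, -5.671]), 'moment': array([ 0.073, -0.119,  0.072]), 'finger_force': np.float64(98.092), 'opening': np.float64(12.371)}
psi 1.634 tw -0.0  tool shift [-273.2   86.2    6.5] j6 now 0.29 end -0.00 t 57.2
```

```bash
python3 -m handwheel '{"jaw":[5,5,5,5,5,5,5,5,5,5],"delta_pos":[[-0.01,0.003,0],[-0.02,0.007,0],[-0.032,0.011,0],[-0.032,0.011,0],[-0.032,0.011,0],[-0.032,0.011,0],[-0.032,0.011,0],[-0.032,0.01,0],[-0.025,0.008,0],[-0.015,0.004,0]],"twist":[0,0,0,0,0,0,0,0,0,0]}'
python3 -m handwheel '{"jaw":[5,5,5,5,5,5,5,5,5,5],"delta_pos":[[-0.008,0.002,0],[-0.002,0.001,0],[0,0,0.01],[0,0,0.01],[0,0,0.003],[0,0,0],[0,0,0],[0,0,0],[0,0,0],[0,0,0]],"twist":[0,0,0,0,0,0,0,0,0,0]}'
python3 -c "
from h import *
obs();go(580,35.2,100,1.634)
for n in ('wrist','top'):
  c,im,d=grab(n,n+'8.png');W=cloud(c,d);P=arm.get_obs()['position']
  print('plate');[print(r) for r in rects(W,P[2]+22,P[2]+31,(440,700,-100,170),300)]
  print('blocks,heads');[print(r) for r in rects(W,88,99,(440,700,-130,190),60)]"
```

```text
clock: 58.2
position: [574.3, 42.1, 119.8]
orientation: [-0.002, 0.685, 0.728, -0.002]
force: [0.3, 0.4, -6.5]
opening: 12.1
finger_force: 98.1
clock: 59.2
position: [579.9, 34.9, 100.4]
orientation: [0.0, 0.685, 0.729, 0.0]
force: [-0.1, 0.3, -6.2]
opening: 12.0
finger_force: 98.0
{'clock': np.float64(59.2), 'joint_positions': array([-0.144,  0.295,  1.673, -0.   ,  1.173, -0.207]), 'position': array([579.888,  34.858, 100.383]), 'orientation': array([0.   , 0.685, 0.729, 0.   ]), 'force': array([-0.137,  0.336, -6.156]), 'moment': array([ 0.033, -0.012, -0.013]), 'finger_force': np.float64(97.987), 'opening': np.float64(11.956)}
psi 1.633 tw -0.0  tool shift [0.3 0.1 0.4] j6 now -0.21 end -0.00 t 59.2
plate
(array([577.4,  61.5]), array([206.2, 159.1]), 3.5, 126.0, 82071)
blocks,heads
(array([573.6, 136.9]), array([30.8, 30.7]), 30.1, 93.4, 2204)
plate
(array([676.9,   3.9]), array([160.9,  52.9]), 73.65, 127.2, 308)
(array([508.6,  40.6]), array([111.3,  86.2]), 82.09, 127.1, 676)
blocks,heads
(array([573.5, 138.1]), array([27.3, 28.1]), 35.1, 94.1, 67)
```

View pics/wrist8.png

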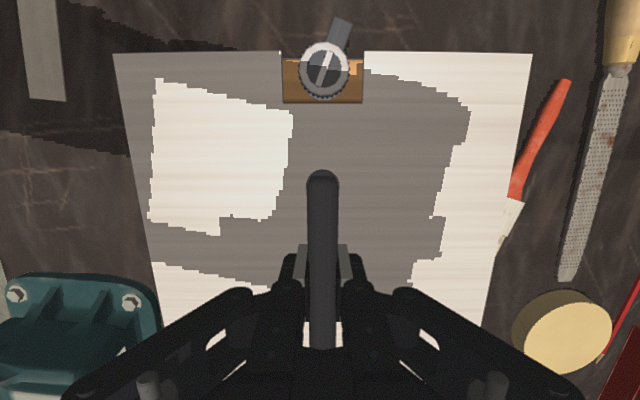

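The notch (282–363, row 103) is centred on the left head at (324,70), and the dog points outward. The plate yaw is 3.5°, which matches the carrier. I'll lower the cover.

```bash
python3 -m handwheel '{"jaw":[5,5,5,5,5,5,5,5,5,5],"delta_pos":[[0,0.0005,0.01],[0,0,0.012],[0,0,0.012],[0,0,0.01],[0,0,0.008],[0,0,0.006],[0,0,0],[0,0,0],[0,0,0],[0,0,0]],"twist":[0,0,0,0,0,0,0,0,0,0]}'
python3 -c "
from h import *
obs()"
python3 -m handwheel '{"jaw":[5,5,5,5,5,5,5,5,5,5],"delta_pos":[[0,0,0.003],[0,0,0.003],[0,0,0.002],[0,0,0.002],[0,0,0.001],[0,0,0],[0,0,0],[0,0,0],[0,0,0],[0,0,0]],"twist":[0,0,0,0,0,0,0,0,0,0]}'
python3 -c "
from h import *
obs()"
```

```text
clock: 60.3
position: [580.6, 34.9, 42.6]
orientation: [0.0, 0.685, 0.729, 0.0]
force: [0.2, -0.5, -6.5]
opening: 12.4
finger_force: 98.0
{'clock': np.float64(60.3), 'joint_positions': array([-0.144,  0.375,  1.701,  0.   ,  1.064, -0.207]), 'position': array([580.637,  34.895,  42.634]), 'orientation': array([0.   , 0.685, 0.729, 0.   ]), 'force': array([ 0.21 , -0.452, -6.531]), 'moment': array([-0.027,  0.023, -0.006]), 'finger_force': np.float64(98.021), 'opening': np.float64(12.434)}
clock: 61.3
position: [580.1, 34.9, 31.0]
orientation: [0.0, 0.685, 0.729, 0.0]
force: [0.3, -0.0, -6.8]
opening: 12.4
finger_force: 98.1
{'clock': np.float64(61.3), 'joint_positions': array([-0.144,  0.392,  1.706, -0.   ,  1.043, -0.207]), 'position': array([580.149,  34.945,  31.009]), 'orientation': array([0.   , 0.685, 0.729, 0.   ]), 'force': array([ 0.294, -0.025, -6.789]), 'moment': array([-0.016, -0.02 ,  0.018]), 'finger_force': np.float64(98.068), 'opening': np.float64(12.353)}
```

```bash
python3 -m handwheel '{"jaw":[5,5,5,5,5,5,20,50,50,50],"delta_pos":[[0,0,0.0005],[0,0,0.0005],[0,0,0.0005],[0,0,0],[0,0,0],[0,0,0],[0,0,0],[0,0,0],[0,0,0],[0,0,0]],"twist":[0,0,0,0,0,0,0,0,0,0]}'
python3 -m handwheel '{"jaw":[50,50,50,50,50,50,50,50,50,50],"delta_pos":[[0,0,-0.02],[0,0,-0.03],[0,0,-0.03],[0,0,-0.03],[0,0,0],[0,0,0],[0,0,0],[0,0,0],[0,0,0],[0,0,0]],"twist":[0,0,0,0,0,0,0,0,0,0]}'
python3 -c "
from h import *
c,im,d=grab('wrist');W=cloud(c,d)
print('plate');[print(r) for r in rects(W,53,62,(440,700,-110,170),300)]
print('heads');[print(r) for r in rects(W,85,99,(440,700,-130,190),60)]
x,y,z=W[...,0],W[...,1],W[...,2]
for a,b in((490,540),(620,670)):
  for e,f in((-10,20),(60,80),(100,125)):
    m=(x>a)&(x<b)&(y>e)&(y<f)&(z<65); print(a,e,np.round(np.nanmedian(z[m]),1) if m.any() else None)
go(586.5,-66.3,90,2.57);go(573.7,136.2,90,2.8)"
```

```text
clock: 62.3
position: [580.6, 34.9, 29.7]
orientation: [0.0, 0.685, 0.729, 0.0]
force: [0.0, -0.2, -1.1]
opening: 42.7
finger_force: 0.0
clock: 63.3
position: [579.7, 35.0, 138.7]
orientation: [-0.001, 0.685, 0.729, -0.0]
force: [0.4, 0.6, -0.5]
opening: 42.6
finger_force: 0.0
plate
(array([579.4,  35.2]), array([205.2, 213.9]), 3.42, 56.4, 40036)
heads
(array([574. , 137.4]), array([31.1, 30.6]), 47.89, 93.4, 1504)
(array([579.8,  35.5]), array([13.9, 98.8]), 3.46, 90.9, 1902)
(array([585.9, -65.4]), array([31.4, 30. ]), 46.45, 93.3, 846)
490 -10 56.4
490 60 56.5
490 100 56.5
620 -10 56.4
620 60 56.5
620 100 56.4
psi 1.633 tw -53.7  tool shift [-60.4 -81.6  48.9] j6 now -0.21 end -1.11 t 63.4
psi 1.633 tw -66.8  tool shift [39.7 93.3 48.9] j6 now -0.21 end -1.00 t 63.4
```

The cover sits flat at 56.4 mm at all six points checked and is centred. Now I'll tighten the left screw.

```bash
python3 -m handwheel '{"jaw":[50,50,50,50,50,50,50,50,50,50],"delta_pos":[[0,0,0],[0,0,0],[0,0,0],[0,0,0],[0,0,0],[0,0,0],[0,0,0],[0,0,0],[0,0,0],[0,0,0]],"twist":[-7.8,-7.8,-7.8,-7.8,-7.8,-7.8,-7.8,-7.8,-7.8,-7.8]}' 50
python3 -c "
from h import *
go(573.8,136.2,36.5)"
```

```text
clock: 64.35
position: [580.0, 35.0, 139.3]
orientation: [-0.0, 0.071, 0.998, 0.0]
force: [0.3, 0.2, -0.0]
opening: 42.4
finger_force: 0.0
psi 3.000 tw -0.0  tool shift [ 20.4  99.4 102.8] j6 now -1.57 end -1.20 t 64.3
```

```bash
python3 -m handwheel '{"jaw":[50,50,50,50,50,50,50,50,50,50],"delta_pos":[[0.006,0.02,0],[0.006,0.03,0],[0.006,0.03,0],[0.002,0.019,0],[0,0,0.02],[0,0,0.025],[0,0,0.02],[0,0,0],[0,0,0],[0,0,0]],"twist":[0,0,0,0,0,0,0,0,0,0]}'
python3 -c "
from h import *
go(573.8,136.2,36.5)"
```

```text
clock: 65.35
position: [575.9, 135.8, 75.9]
orientation: [0.001, 0.073, 0.997, 0.0]
force: [0.9, 0.3, 0.2]
opening: 42.4
finger_force: 0.0
psi 2.995 tw -0.0  tool shift [ 2.2  0.1 39.4] j6 now -1.39 end -1.19 t 65.3
```

```bash
python3 -m handwheel '{"jaw":[50,50,50,50,50,50,50,50,50,50],"delta_pos":[[0.0015,0,0.012],[0,0,0.01],[0,0,0.008],[0,0,0.005],[0,0,0.0025],[0,0,0.0015],[0,0,0],[0,0,0],[0,0,0],[0,0,0]],"twist":[0,0,0,0,0,0,0,0,0,0]}'
python3 -m handwheel '{"jaw":[40,30,20,15,15,15,15,15,15,15],"delta_pos":[[0,0,0],[0,0,0],[0,0,0],[0,0,0],[0,0,0],[0,0,0],[0,0,0],[0,0,0.0001],[0,0,0.0002],[0,0,0.0003]],"twist":[0,0,0,0,0,0,0,3,5,8]}' 50
python3 -c "
from h import *
o=obs();print(psi())"
```

```text
clock: 66.35
position: [573.6, 136.0, 35.8]
orientation: [0.0, 0.073, 0.997, 0.0]
force: [-0.6, 0.2, -0.5]
opening: 42.6
finger_force: 0.0
clock: 67.35
position: [573.6, 136.9, 35.4]
orientation: [0.0, 0.213, 0.977, 0.001]
force: [-1.3, 5.7, 5.7]
opening: 28.5
finger_force: 49.5
{'clock': np.float64(67.35), 'joint_positions': array([ 3.200e-02,  4.010e-01,  1.683e+00,  1.000e-03,  1.057e+00,
       -1.109e+00]), 'position': array([573.629, 136.862,  35.439]), 'orientation': array([0.   , 0.213, 0.977, 0.001]), 'force': array([-1.261,  5.652,  5.73 ]), 'moment': array([0.856, 0.157, 0.03 ]), 'finger_force': np.float64(49.494), 'opening': np.float64(28.462)}
2.7115919739555805
```

```bash
python3 -m handwheel '{"jaw":[15,15,15,15,15,15,15,15,15,15],"delta_pos":[[0,0,0.0003],[0,0,0.0003],[0,0,0.0003],[0,0,0.0003],[0,0,0.0003],[0,0,0.0003],[0,0,0.0003],[0,0,0.0003],[0,0,0.0003],[0,0,0.0003]],"twist":[8,8,8,8,8,8,8,8,8,8]}'
python3 -m handwheel '{"jaw":[15,15,15,15,15,15,15,15,15,15],"delta_pos":[[0,0,0.0003],[0,0,0.0003],[0,0,0.0003],[0,0,0.0003],[0,0,0.0003],[0,0,0],[0,0,0],[0,0,0],[0,0,0],[0,0,0]],"twist":[8,8,8,8,8,0,0,0,0,0]}'
python3 -c "
from h import *
o=obs();print(psi())"
```

```text
clock: 68.35
position: [574.5, 137.3, 32.7]
orientation: [0.0, 0.792, 0.611, 0.002]
force: [1.3, 7.1, 4.5]
opening: 28.4
finger_force: 49.4
clock: 69.35
position: [574.9, 137.1, 31.3]
orientation: [-0.0, 0.952, 0.305, 0.002]
force: [1.5, 6.4, 3.8]
opening: 28.1
finger_force: 49.4
{'clock': np.float64(69.35), 'joint_positions': array([0.032, 0.408, 1.683, 0.002, 1.047, 0.982]), 'position': array([574.939, 137.059,  31.304]), 'orientation': array([-0.   ,  0.952,  0.305,  0.002]), 'force': array([1.544, 6.361, 3.785]), 'moment': array([ 1.113, -0.324, -0.06 ]), 'finger_force': np.float64(49.414), 'opening': np.float64(28.113)}
0.6207361474349998
```

```bash
python3 -m handwheel '{"jaw":[15,15,15,15,15,15,15,15,15,15],"delta_pos":[[0,0,0.0002],[0,0,0.0002],[0,0,0.0002],[0,0,0],[0,0,0],[0,0,0],[0,0,0],[0,0,0],[0,0,0],[0,0,0]],"twist":[5,5,5,0,0,0,0,0,0,0]}'
python3 -c "
from h import *
o=arm.get_obs();print(o['moment'],o['force'],psi())"
python3 -m handwheel '{"jaw":[15,15,15,15,15,15,15,15,15,15],"delta_pos":[[0,0,0.0002],[0,0,0.0002],[0,0,0],[0,0,0],[0,0,0],[0,0,0],[0,0,0],[0,0,0],[0,0,0],[0,0,0]],"twist":[5,5,0,0,0,0,0,0,0,0]}'
python3 -c "
from h import *
o=arm.get_obs();print(o['moment'],o['force'],psi())"
python3 -m handwheel '{"jaw":[15,15,15,15,15,15,15,15,15,15],"delta_pos":[[0,0,0.0002],[0,0,0.0002],[0,0,0],[0,0,0],[0,0,0],[0,0,0],[0,0,0],[0,0,0],[0,0,0],[0,0,0]],"twist":[5,5,0,0,0,0,0,0,0,0]}'
python3 -c "
from h import *
o=arm.get_obs();print(o['moment'],o['force'],psi())"
```

```text
clock: 70.35
position: [575.0, 136.9, 30.7]
orientation: [-0.0, 0.984, 0.179, 0.002]
force: [2.9, 5.8, 3.4]
opening: 28.5
finger_force: 49.4
[ 0.97217241 -0.35408613 -0.10539969] [2.93260152 5.82705189 3.38446278] 0.35896395145605203
clock: 71.35
position: [575.1, 136.8, 30.4]
orientation: [-0.0, 0.996, 0.092, 0.002]
force: [2.1, 5.6, 4.7]
opening: 28.1
finger_force: 49.5
[ 0.89646409 -0.29421219 -0.15136674] [2.08359276 5.61994215 4.72989805] 0.18434880595337658
clock: 72.35
position: [575.2, 136.7, 30.3]
orientation: [-0.0, 1.0, 0.005, 0.002]
force: [1.4, 6.5, 5.6]
opening: 28.4
finger_force: 49.7
[ 0.64968818 -0.2322101   0.05530095] [1.40649219 6.45877803 5.62344909] 0.01043621047848268
```

```bash
python3 -m handwheel '{"jaw":[15,15,15,15,15,15,15,15,15,15],"delta_pos":[[0,0,0.0002],[0,0,0.0001],[0,0,0],[0,0,0],[0,0,0],[0,0,0],[0,0,0],[0,0,0],[0,0,0],[0,0,0]],"twist":[3,3,0,0,0,0,0,0,0,0]}'
python3 -c "
from h import *
o=arm.get_obs();print(o['moment'],o['force'],psi())"
```

```text
clock: 73.35
position: [575.3, 136.7, 30.1]
orientation: [-0.0, 0.999, -0.047, 0.002]
force: [1.3, 5.5, 7.3]
opening: 28.4
finger_force: 49.8
[ 0.54978154 -0.18223877  0.2581374 ] [1.289204   5.51885335 7.29370152] -0.09351236093389269
```

The resistance has clearly risen (0.26 against −0.15 N m). I'll release and read the dog angle and head height.

```bash
python3 -m handwheel '{"jaw":[50,50,50,50,50,50,50,50,50,50],"delta_pos":[[0,0,0],[0,0,0],[0,0,0],[0,0,-0.01],[0,0,-0.02],[0,0,-0.03],[0,0,-0.03],[0,0,-0.03],[0,0,0],[0,0,0]],"twist":[0,0,0,0,0,0,0,0,0,0]}'
python3 -c "
from h import *
c,im,d=grab('wrist','w9.png');W=cloud(c,d)
print('heads');[print(r) for r in rects(W,82,99,(440,700,-130,190),60)]
x,y,z=W[...,0],W[...,1],W[...,2]
for H in((573.8,136.3),(586.4,-66)):
  r=np.hypot(x-H[0],y-H[1]); m=(z>60)&(z<73)&(r>18)&(r<40)
  p=W[m]; q=p[p[:,2]<71]; v=np.nanmean(q,0) if len(q) else 0; print(len(q),v, np.degrees(np.arctan2(v[1]-H[1],v[0]-H[0])) if len(q) else '', np.nanmedian(q[:,2]) if len(q) else '')
  
ys,xs=np.where((abs(x-573.8)<45)&(abs(y-120)<50)); cr=im[ys.min():ys.max(),xs.min():xs.max()]
cv2.imwrite('pics/c9.png',cv2.resize(cr,None,fx=4,fy=4,interpolation=cv2.INTER_CUBIC)[:580,:780,::-1])
"
```

```text
clock: 74.35
position: [573.9, 135.9, 149.9]
orientation: [-0.0, 0.999, -0.047, 0.001]
force: [0.1, -0.1, 0.0]
opening: 42.6
finger_force: 0.0
heads
(array([586.3, -65. ]), array([31.5, 30.2]), 5.35, 93.2, 1255)
(array([579.6,  35.3]), array([14.7, 98.9]), 3.82, 90.8, 1944)
(array([573.7, 136.9]), array([30.5, 30.5]), 48.11, 87.4, 919)
254 [567.22770127 110.72496874  61.94575074] -104.41207762849177 61.99201251657533
6 [ 588.10620195 -100.88671302   67.56166248] -87.20007040904913 67.65225067650047
```

View pics/c9.png

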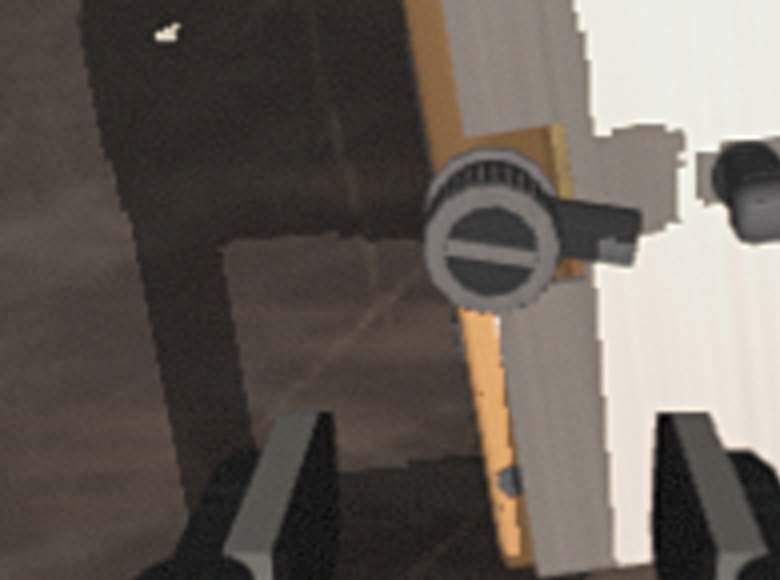

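The left dog (600,228) points inward and has gone about 18° past it, so q≈3.46, which is seated. Next, the right screw.

```bash
python3 -m handwheel '{"jaw":[50,50,50,50,50,50,50,50,50,50],"delta_pos":[[0,0,0],[0,0,0],[0,0,0],[0,0,0],[0,0,0],[0,0,0],[0,0,0],[0,0,0],[0,0,0],[0,0,0]],"twist":[-8.2,-8.2,-8.2,-8.2,-8.2,-8.2,-8.2,-8.2,-8.2,-8.2]}'
python3 -m handwheel '{"jaw":[50,50,50,50,50,50,50,50,50,50],"delta_pos":[[0,0,0],[0,0,0],[0,0,0],[0,0,0],[0,0,0],[0,0,0],[-0.02,-0.013,0],[-0.035,-0.022,0],[-0.04,-0.026,0],[-0.04,-0.026,0]],"twist":[-8.2,-8.2,-8.2,-8.2,-8.2,-8.2,0,0,0,0]}'
python3 -m handwheel '{"jaw":[50,50,50,50,50,50,50,50,50,50],"delta_pos":[[-0.024,-0.015,0],[-0.012,-0.007,0],[0,0,0.02],[0,0,0.03],[0,0,0.02],[0,0,0],[0,0,0],[0,0,0],[0,0,0],[0,0,0]],"twist":[0,0,0,0,0,0,0,0,0,0]}'
python3 -c "
from h import *
go(586.5,-66.2,36.3)"
```

```text
clock: 75.4
position: [572.0, 135.9, 146.7]
orientation: [-0.001, 0.783, 0.622, -0.001]
force: [0.2, 0.6, 0.5]
opening: 43.0
finger_force: 0.0
clock: 76.4
position: [580.3, -25.3, 146.8]
orientation: [-0.002, 0.455, 0.89, -0.0]
force: [0.3, 0.3, 0.0]
opening: 42.7
finger_force: 0.0
clock: 77.4
position: [585.7, -66.5, 79.8]
orientation: [0.001, 0.456, 0.89, 0.0]
force: [0.4, -0.1, -0.1]
opening: 42.4
finger_force: 0.0
psi 2.196 tw -0.0  tool shift [-0.2  0.9 43.5] j6 now -0.94 end -0.74 t 77.4
```

```bash
python3 -m handwheel '{"jaw":[50,50,50,50,50,50,50,50,50,50],"delta_pos":[[0,0.0008,0.014],[0,0,0.012],[0,0,0.008],[0,0,0.005],[0,0,0.003],[0,0,0.0015],[0,0,0],[0,0,0],[0,0,0],[0,0,0]],"twist":[0,0,0,0,0,0,0,0,0,0]}'
python3 -m handwheel '{"jaw":[40,30,20,15,15,15,15,15,15,15],"delta_pos":[[0,0,0],[0,0,0],[0,0,0],[0,0,0],[0,0,0],[0,0,0],[0,0,0],[0,0,0.0001],[0,0,0.0002],[0,0,0.0003]],"twist":[0,0,0,0,0,0,0,3,5,8]}'
python3 -m handwheel '{"jaw":[15,15,15,15,15,15,15,15,15,15],"delta_pos":[[0,0,0.0003],[0,0,0.0003],[0,0,0.0003],[0,0,0.0003],[0,0,0.0003],[0,0,0.0003],[0,0,0.0003],[0,0,0.0003],[0,0,0.0003],[0,0,0.0003]],"twist":[8,8,8,8,8,8,8,8,8,8]}'
python3 -m handwheel '{"jaw":[15,15,15,15,15,15,15,15,15,15],"delta_pos":[[0,0,0.0003],[0,0,0.0003],[0,0,0.0003],[0,0,0.0003],[0,0,0.0003],[0,0,0],[0,0,0],[0,0,0],[0,0,0],[0,0,0]],"twist":[8,8,8,8,8,0,0,0,0,0]}'
python3 -c "
from h import *
o=arm.get_obs();print(o['moment'],o['force'],psi())"
```

```text
clock: 78.4
position: [585.8, -66.0, 35.5]
orientation: [0.0, 0.456, 0.89, 0.0]
force: [0.4, 1.1, -0.7]
opening: 43.0
finger_force: 0.0
clock: 79.4
position: [586.4, -65.6, 35.1]
orientation: [0.001, 0.577, 0.817, 0.001]
force: [3.1, 4.0, 4.1]
opening: 28.5
finger_force: 49.5
clock: 80.4
position: [588.3, -66.2, 32.4]
orientation: [0.001, 0.967, 0.254, 0.003]
force: [9.2, 2.0, 0.4]
opening: 28.2
finger_force: 49.2
clock: 81.4
position: [588.5, -67.2, 31.0]
orientation: [0.001, 0.996, -0.089, 0.003]
force: [8.0, -1.3, -1.4]
opening: 28.7
finger_force: 49.3
[-0.04996694 -1.37841261 -0.06745404] [ 8.02154035 -1.27326208 -1.39287504] -0.17889708924746497
```

```bash
python3 -m handwheel '{"jaw":[15,15,15,15,15,15,15,15,15,15],"delta_pos":[[-0.0015,0,0.0003],[0,0,0.0002],[0,0,0],[0,0,0],[0,0,0],[0,0,0],[0,0,0],[0,0,0],[0,0,0],[0,0,0]],"twist":[7,7,6,0,0,0,0,0,0,0]}'
python3 -c "
from h import *
o=arm.get_obs();print(o['moment'],o['force'],psi())"
python3 -m handwheel '{"jaw":[15,15,15,15,15,15,15,15,15,15],"delta_pos":[[0,0,0.0002],[0,0,0.0002],[0,0,0],[0,0,0],[0,0,0],[0,0,0],[0,0,0],[0,0,0],[0,0,0],[0,0,0]],"twist":[5,5,0,0,0,0,0,0,0,0]}'
python3 -c "
from h import *
o=arm.get_obs();print(o['moment'],o['force'],psi())"
python3 -m handwheel '{"jaw":[15,15,15,15,15,15,15,15,15,15],"delta_pos":[[0,0,0.0002],[0,0,0.0002],[0,0,0],[0,0,0],[0,0,0],[0,0,0],[0,0,0],[0,0,0],[0,0,0],[0,0,0]],"twist":[5,5,0,0,0,0,0,0,0,0]}'
python3 -c "
from h import *
o=arm.get_obs();print(o['moment'],o['force'],psi())"
```

```text
clock: 82.4
position: [588.3, -67.8, 30.4]
orientation: [0.0, 0.965, -0.261, 0.005]
force: [13.9, -3.4, -7.0]
opening: 28.5
finger_force: 49.9
[-0.46819567 -2.19694573 -0.07239186] [13.9212439  -3.38573067 -7.01744428] -0.5281994469182759
clock: 83.4
position: [588.2, -67.9, 30.0]
orientation: [0.0, 0.939, -0.344, 0.005]
force: [12.4, -4.1, -5.1]
opening: 28.6
finger_force: 49.9
[-0.65014333 -2.09006042 -0.10369865] [12.36403185 -4.0902459  -5.12840607] -0.7026905948023643
clock: 84.4
position: [588.1, -68.2, 29.7]
orientation: [-0.0, 0.905, -0.425, 0.005]
force: [12.0, -4.6, -4.7]
opening: 28.5
finger_force: 50.0
[-0.74377997 -1.957801   -0.19889182] [11.96121438 -4.59299837 -4.70184828] -0.8774660341597476
```

```bash
python3 -m handwheel '{"jaw":[15,15,15,15,15,15,15,15,15,15],"delta_pos":[[0.0012,-0.0007,0],[0.0012,-0.0006,-0.0005],[0,0,0],[0,0,0],[0,0,0],[0,0,0],[0,0,0],[0,0,0],[0,0,0],[0,0,0]],"twist":[0,0,0,0,0,0,0,0,0,0]}'
python3 -c "
from h import *
o=arm.get_obs();print(o['moment'],o['force'],psi())"
python3 -m handwheel '{"jaw":[15,15,15,15,15,15,15,15,15,15],"delta_pos":[[0,0,0.0002],[0,0,0.0001],[0,0,0],[0,0,0],[0,0,0],[0,0,0],[0,0,0],[0,0,0],[0,0,0],[0,0,0]],"twist":[3,3,0,0,0,0,0,0,0,0]}'
python3 -c "
from h import *
o=arm.get_obs();print(o['moment'],o['force'],psi())"
```

```text
clock: 85.4
position: [588.0, -68.1, 29.7]
orientation: [0.0, 0.905, -0.425, 0.002]
force: [5.6, -3.1, 0.3]
opening: 28.2
finger_force: 50.5
[-0.4745597  -0.9683068  -0.14706426] [ 5.60263355 -3.11362609  0.25237896] -0.8768488481347972
clock: 86.4
position: [587.8, -68.3, 29.6]
orientation: [0.0, 0.882, -0.471, 0.002]
force: [3.6, -4.9, 1.2]
opening: 28.1
finger_force: 50.6
[-0.53011339 -0.77425148  0.08188682] [ 3.59888935 -4.93975384  1.1530799 ] -0.9810409992009161
```

```bash
python3 -m handwheel '{"jaw":[15,15,15,15,15,15,15,15,15,15],"delta_pos":[[0,0,0.0002],[0,0,0.0001],[0,0,0],[0,0,0],[0,0,0],[0,0,0],[0,0,0],[0,0,0],[0,0,0],[0,0,0]],"twist":[3,3,0,0,0,0,0,0,0,0]}'
python3 -c "
from h import *
o=arm.get_obs();print(o['moment'],o['force'],psi())"
python3 -m handwheel '{"jaw":[50,50,50,50,50,50,50,50,50,50],"delta_pos":[[0,0,0],[0,0,0],[0,0,0],[0,0,-0.01],[0,0,-0.02],[0,0,-0.03],[0,0,-0.03],[0,0,-0.03],[0,0,0],[0,0,0]],"twist":[0,0,0,0,0,0,0,8,8,8]}'
cat >> h.py <<'E'
def dog(W,H,inward):
    x,y,z=W[...,0],W[...,1],W[...,2]
    r=np.hypot(x-H[0],y-H[1]); p=W[(z>61.5)&(z<66)&(r>22)&(r<40)]
    p=p[abs((np.degrees(np.arctan2(p[:,1]-H[1],p[:,0]-H[0]))-inward+180)%360-180)<60]
    v=p.mean(0)-[*H,0]; a=np.degrees(np.arctan2(v[1],v[0])); print('dog n',len(p),v.round(1),'past inward deg',round(inward-a,1),'q',round(np.pi+np.radians((inward-a+180)%360-180),2))
E
python3 -c "
from h import *
for n in('wrist','top'):
  c,im,d=grab(n,'f'+n+'.png');W=cloud(c,d)
  print('heads');[print(r) for r in rects(W,82,99,(440,700,-130,190),60)]
  dog(W,(573.7,136.7),-86.4);dog(W,(586.5,-66),93.6)
"
```

```text
clock: 87.4
position: [587.7, -68.4, 29.4]
orientation: [0.001, 0.856, -0.516, 0.002]
force: [2.4, -5.7, 2.6]
opening: 28.6
finger_force: 50.8
[-0.60000967 -0.58293674  0.21234916] [ 2.42346346 -5.67068767  2.57615239] -1.0854984476587408
clock: 88.4
position: [587.5, -66.8, 151.1]
orientation: [-0.001, 0.728, -0.685, 0.001]
force: [-1.3, -0.5, -0.8]
opening: 42.6
finger_force: 0.0
heads
(array([586. , -66.3]), array([30.4, 31.1]), 59.19, 87.4, 915)
(array([579.3,  34.2]), array([13.6, 99. ]), 3.17, 91.2, 1259)
dog n 70 [ -8.2 -28.1  62.4] past inward deg 19.8 q 3.49
dog n 138 [ 6.3 28.1 62.3] past inward deg 16.3 q 3.43
heads
(array([573.5, 137.8]), array([25.6, 28.9]), 1.46, 88.8, 71)
(array([580. ,  35.9]), array([14. , 98.9]), 3.58, 92.1, 135)
dog n 24 [ -1.9 -27.2  63.2] past inward deg 7.5 q 3.27
dog n 0 [nan nan nan] past inward deg nan q nanh.py:42: RuntimeWarning: Mean of empty slice.
  v=p.mean(0)-[*H,0]; a=np.degrees(np.arctan2(v[1],v[0])); print('dog n',len(p),v.round(1),'past inward deg',round(inward-a,1),'q',round(np.pi+np.radians((inward-a+180)%360-180),2))
  ret = um.true_divide(
```

View pics/fwrist.png

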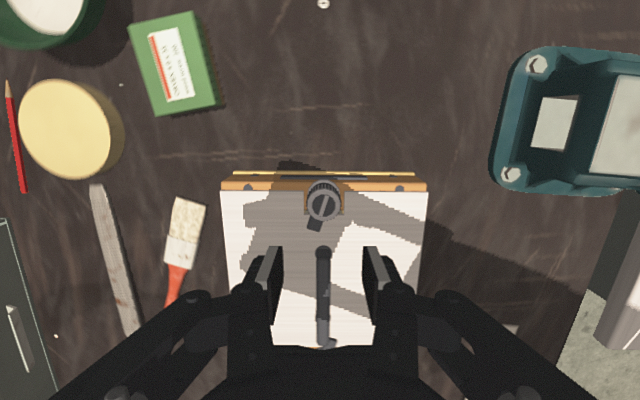

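Both dogs read about 0.3 rad past contact (q≈3.49 left and 3.43 right). Both heads are at the same height, the torque had risen on each, and the cover is flat with the gripper clear. Handing in.

```bash
python3 -c "
from plant import arm
print(arm.sign_off())"
```

```text
the job is handed in; nothing more can be done
None
```

The job is handed in: all three bars lie flat in their own bays, the cover is back on flat, and both clamp screws are seated at about 3.45 rad by camera and torque, short of forced. The hand-in returned no verdict.

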